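Bring the specimen cases out of the dust-proof box onto the carrier plate

TASK

Lever up the clear cover of the box by putting the thin blade, not your fingers, under its lip, swing the cover open, take out every specimen case and stack them all squarely in one upright column on the middle of the round carrier plate. The plate, which is too wide to grip, must be pushed so that it stands centred between the four yellow corner marks; at the end the cover must be fully shut again, the blade back lying along its black mat, and the mouse, jar and glass dish left where they are.

Things in the scene. Friction and masses are not known exactly. Their poses are not given: they have to be found in the camera images.
- box: grey open box fixed to the bench, 170 (x) x 240 (y) x 50 mm high, walls and floor 5 mm; origin at the centre of its underside, local x points from the lip side to the hinge side, z up. A ledge, top at 42 mm, juts 16 mm out from the lip-side wall, leaving an 8 mm slot under the lip
- cover (a joint): clear cover, a 5 mm thick panel 240 mm wide on top of the box; angle in rad, 0 = shut, up to 1.85 = leaning back past upright. The hinge is stiff: the cover stays at whatever angle it is left
- cover_lip (a point): middle of the lower edge of the cover's black lip, 184 mm from the hinge line; the lip overhangs the lip-side wall by 14 mm, its underside 50 mm above the bench when shut; moves with the cover
- cover_hinge (a point): middle of the hinge line, 50 mm above the bench, on the box wall farthest from the lip; the line runs along the box's y
- case_a: closed white specimen case, a flat box 60 x 44 x 30 mm (x, y, z), about 90 g; origin at the centre of its underside, z up. Two to four such cases, all alike, stand upright in the box in a loose 2 x 2 pattern, long sides across the box from lip to hinge; absent ones read None
- case_b: closed white specimen case, a flat box 60 x 44 x 30 mm (x, y, z), about 90 g; origin at the centre of its underside, z up. Two to four such cases, all alike, stand upright in the box in a loose 2 x 2 pattern, long sides across the box from lip to hinge; absent ones read None
- case_c: closed white specimen case, a flat box 60 x 44 x 30 mm (x, y, z), about 90 g; origin at the centre of its underside, z up. Two to four such cases, all alike, stand upright in the box in a loose 2 x 2 pattern, long sides across the box from lip to hinge; absent ones read None
- case_d: closed white specimen case, a flat box 60 x 44 x 30 mm (x, y, z), about 90 g; origin at the centre of its underside, z up. Two to four such cases, all alike, stand upright in the box in a loose 2 x 2 pattern, long sides across the box from lip to hinge; absent ones read None
- blade: opening blade: black handle 110 x 18 x 18 mm with a flat steel blade 90 mm long, 20 mm wide and 3 mm thick level with the handle's underside; origin under the middle of the handle, x towards the blade's tip, z up
- blade_tip (a point): middle of the end of the steel blade, 145 mm ahead of the blade's origin, 1.5 mm above its underside
- mat: thin black rubber mat, 210 (x) x 60 (y) x 2 mm, fixed to the bench; origin at the centre of its underside. The blade lies on it along its x at the start
- plate: round aluminium carrier plate, 160 mm across, 22 mm thick with a dark flat top, 0.4 to 0.8 kg, loose on the bench; origin at the centre of its underside
- spot: place for the plate: four flat yellow corner marks on the bench enclosing a 182 mm square; origin at its centre on the bench
- mouse: black computer mouse 105 x 60 x 34 mm, bystander; origin under its centre
- jar: small amber jar 56 mm across, 85 mm tall, bystander; origin under its centre
- dish: shallow glass dish 90 mm across, bystander; origin under its centre
Things that resemble listed ones, but are neither listed nor needed, are in the scene too. Several things look just like the plate: the one meant starts farthest from the robot's base.

How it is judged:
On the way:
1. the cover is levered up (more than 0.2 rad) by the blade, with no finger on the cover (value of joint cover above 0.2 rad and contact force between blade and cover above 0.1 N and contact force between the fingers and cover below 0.1 N), for 0.1 s.
At the end, for the whole second after the job is handed in: Cover under 0.05 rad; plate within 20 mm of the spot; all cases upright in one column on it, within 20 mm of its centre, 12 mm and 0.2 rad of one another; blade on the mat, handle middle within 25 mm of its centreline and 90 mm of its centre, along it within 0.35 rad; all at rest (value of joint cover below 0.05 rad and horizontal distance between plate and spot below 0.02 m and linear speed of each of plate, blade, case_a, case_b, case_c, case_d below 0.02 m/s and y of blade in the frame of mat between -0.025 and 0.025 m and x of blade in the frame of mat between -0.09 and 0.09 m and angle between the x axis of blade and the x axis of mat, either way round below 0.35 rad and height (world z) of blade below 0.01 m and height (world z) of blade_tip below 0.02 m and horizontal distance between each of case_a, case_b, case_c, case_d and plate below 0.02 m and z of each of case_a, case_b, case_c, case_d in the frame of plate above 0.018 m and angle between each of case_a, case_b, case_c, case_d's own z axis and vertical below 0.1 rad and horizontal distance between case_a and case_b below 0.012 m and angle between the x axis of case_a and the x axis of case_b, either way round below 0.2 rad and horizontal distance between each of case_a, case_b and case_c below 0.012 m and angle between the x axis of each of case_a, case_b and the x axis of case_c, either way round below 0.2 rad and horizontal distance between each of case_a, case_b, case_c and case_d below 0.012 m and angle between the x axis of each of case_a, case_b, case_c and the x axis of case_d, either way round below 0.2 rad); the robot touches nothing.
It fails at once if the mouse is shifted more than 30 mm (distance of mouse from where it was at the start of the episode above 0.03 m).
It fails at once if the jar is shifted more than 30 mm (distance of jar from where it was at the start of the episode above 0.03 m).
It fails at once if the dish is shifted more than 30 mm (distance of dish from where it was at the start of the episode above 0.03 m).
Of case_a, case_b, case_c, case_d only 2 to 4 are there at a start; the rules pass over those that are not, and their reading is None.
At some moment in a run one of blade may be knocked a few centimetres aside while the robot is not near it.
It also fails if it takes over 210 s, if anything falls off the work surface, if the arm or the gripper's body presses on something with over 40 N, if the wrist force passes 120 N, or if a joint passes its speed limit or range.

ROBOT

A 7-joint arm with a two-finger parallel gripper is mounted at the origin on the work surface. World frame = base frame: x ahead of the robot, y to its left, z up, the work surface at z = 0. Lengths are in m, angles in rad, forces in N, time in s.
With the tool pointing down it reaches from about 0.4 to 0.85 m from the base axis. Payload 10.4 kg.
Tool frame: the origin (TCP) lies on the front face of the gripper's body, between the roots of the fingers; the fingertips stand 73 mm ahead of it and the grasp point (between the pads) lies 54 mm ahead of it; x points along the fingers, y is the direction in which the jaws open and shut, and the axes are right-handed (so a half turn about x gives the same grasp; the last joint's range is limited). The gripper opens to 85 mm and grips with 20 to 120 N. Pads are 22 mm wide; open, the fingers measure 114 mm over their backs; the gripper's body (76 mm by 85 mm) begins 54 mm behind the grasp point. The pads swing forward as they close: fully open they stand 13 mm farther back than shut.
Start: joints at [-1.244, 0.332, -0.065, 1.46, 0.022, 1.35, -0.088], TCP at [0.214, 0.587, 0.304] pointing down, gripper open.
Joint ranges: [-2.6, 2.6], [-0.5, 2.12], [-1.47, 1.34], [0.16, 2.42], [-1.27, 4.41], [0.06, 2.06], [-2.6, 2.6]. Speed limits (rad/s): [2.22, 2.22, 2.79, 2.79, 3.14, 3.14, 3.14].

INTERFACE

Orientations are given as a unit quaternion [x, y, z, w].
In Python, from workcell import manip gives the robot as it stands. The module is installed in compiled form; this text tells all that it offers.
- The arm moves only by the tool arm_command, never from a script. Its argument "moves" is a list that holds one entry, the list of rows, each a list of 5 numbers: the closure, from 0 (fully open) to 1 (shut), then the shift along the tool's x, y, z in units of 25 mm (1.0 is 25 mm), then the turn about the tool's x in degrees. A call has 1 to 12 rows; each row shifts and turns the commanded pose from where the row before left it, along the tool's axes as they then stand; what a row does not reach is not made up. A row lasts 1/12 s, in which the tool goes at most 41.7 mm and 7.16 degrees, less where a joint would pass 70% of its speed; a pose out of reach is approached as far as the arm can. A call is refused whole if a number of a shift passes 1 or a number of a turn 7.16, either way. A call with a gripper value outside its range is refused whole. The fingers move at their own pace and stop on an object; "force" is the grip in N (left out, the last holds). Time passes only in rows, so rows that do not move let the fingers close. It gives the time, the measured TCP pose, the force and the opening at its end, in the units of the state.
- manip.get_obs(): the state, without advancing time (a new reading comes with each control period).
- manip.camera(name): name is "side" or "top" or "wrist"; returns the picture (480x640x3 uint8, red, green, blue); there is no depth.
- manip.camera_info(name): a dict with "vfov" (degrees; the focal length in pixels is half the picture's height over the tangent of half this angle, whatever the lens; pixels are square), "cx", "cy" (the principal point, pixels), "pose" (4x4, takes a point from camera to world coordinates). Camera axes: x right, y down, z forward; pixel columns grow to the right and rows downward; lengths in m; the calibration is good to about 2 mm. A picture is of the moment at which its call begins: read the wrist's pose just before it. camera_info takes no time and is no camera call; for the wrist camera it gives the pose at the moment of the call.
- manip.hand_in(): hands the job in, once; it reports no verdict.
Trained networks look in the newest picture that a camera, given by its name, has taken for a name from the list of things; names that differ only in an ending like _2 or _b are one class to them, and where a whole thing is asked for, a point or a joint stands for the part that bears it (a point fixed in the world has none). Each returns a list of dicts, best first, with "confidence" (0 to 1); they miss things now and then, are a little off and sometimes report something else, mostly with a low value. They report only what shows in the picture. A call takes as long as a camera call. They do not tell look-alikes from the thing itself.
- manip.regions_of(query, camera): "mask" (480x640 bool, what is visible of it) and "rect" ([left, top, right, bottom] in pixels, round what is visible of it).
- manip.pinpoint(query, camera): "pixel" ([row, column] in pixels: a listed point, or the origin of a listed thing).
The state is a dict: "clock": time; "joint_pos": joint angles; "joint_velocities": joint speeds; "tau": joint torques, N m; "position": TCP position; "ee_rot": TCP orientation; "ft_force": force on the tool from outside, world axes, zero at the start; "torque": the same for the moment, N m; "grip_width": opening from 0.0 (shut) to 1.0 (fully open).
Only numpy, scipy, OpenCV 4.12 (cv2) and the standard library are available. Lean on these libraries where they do the work, as an engineer would, in place of code of your own. Each camera call takes 0.05 s, during which the arm holds its last target.

## Working session

There is one attempt and no reset: what is moved stays moved. The work goes in short steps, Python scripts to look and compute and a tool call to move; the robot and the scene stay as the last step left them, time stands still between calls to the robot, and variables do not carry over. Pictures are saved under pics/ and viewed, and the job is handed in when it is done.

Besides the shell and the picture viewer there is one more tool, called by a JSON object that holds its "name" and its "arguments". arm_command: Moves the arm, as the interface text tells. Its arguments: {"type":"object","properties":{"moves":{"type":"array","items":{"type":"array","items":{"type":"array","items":{"type":"number"}}}},"force":{"type":"number"}},"required":["moves"]}

```bash
mkdir -p pics; ls
python3 - <<'E'
from workcell import manip
import cv2,numpy as np
o=manip.get_obs()
print({k:np.round(v,3) for k,v in o.items()})
for n in ["side","top","wrist"]:
    im=manip.camera(n); cv2.imwrite(f"pics/{n}0.png",im[:,:,::-1])
    i=manip.camera_info(n); print(n,i['vfov'],i['cx'],i['cy']);print(np.round(i['pose'],4))
E
```

```text
pics
{'clock': np.float64(0.0), 'joint_pos': array([-1.244,  0.333, -0.065,  1.461,  0.022,  1.35 , -0.089]), 'joint_velocities': array([ 0.   ,  0.   , -0.   ,  0.001, -0.001, -0.001,  0.001]), 'tau': array([-2.0000e-03, -6.2544e+01,  4.8000e-02, -3.9159e+01,  1.6000e-02,
        1.0000e-02,  0.0000e+00]), 'position': array([0.214, 0.587, 0.303]), 'ee_rot': array([ 0.123,  0.696, -0.124,  0.696]), 'ft_force': array([ 0.033, -0.053, -0.197]), 'torque': array([-0.039,  0.022, -0.023]), 'grip_width': np.float64(1.001)}
side 44.141000880369944 321.73622177842856 235.97593889011185
[[ 0.7859 -0.3333  0.5209 -0.3395]
 [-0.6184 -0.4294  0.6582 -0.9721]
 [ 0.0043 -0.8393 -0.5436  0.9176]
 [ 0.      0.      0.      1.    ]]
top 48.275909939954744 319.43420098687227 244.95689993326255
[[-0.0021 -0.9913  0.1316  0.3086]
 [-1.      0.0029  0.0057  0.0348]
 [-0.0061 -0.1316 -0.9913  1.4329]
 [ 0.      0.      0.      1.    ]]
wrist 68.98400913595253 318.71462532799944 234.15482746551936
[[ 0.3426  0.9048  0.2528  0.1491]
 [ 0.9395 -0.3297 -0.0932  0.6103]
 [-0.001   0.2695 -0.963   0.3728]
 [ 0.      0.      0.      1.    ]]
```

View pics/top0.png

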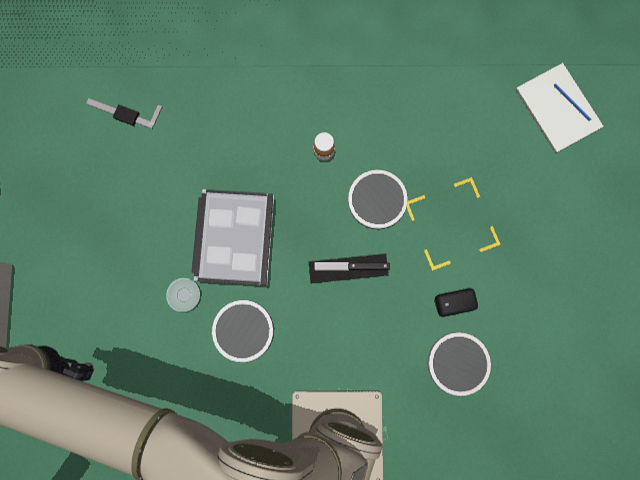

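View pics/side0.png

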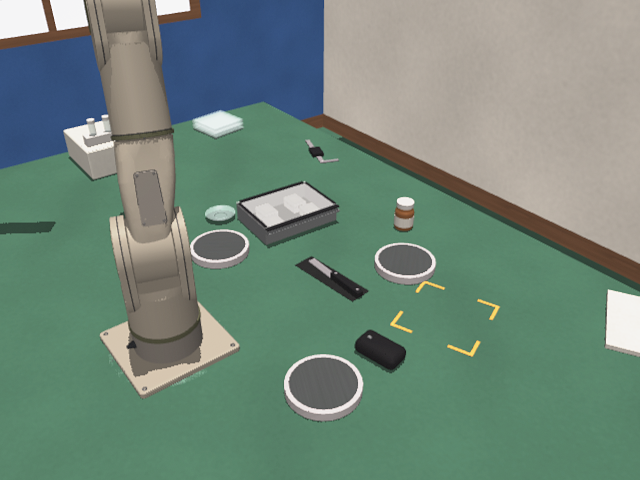

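View pics/wrist0.png

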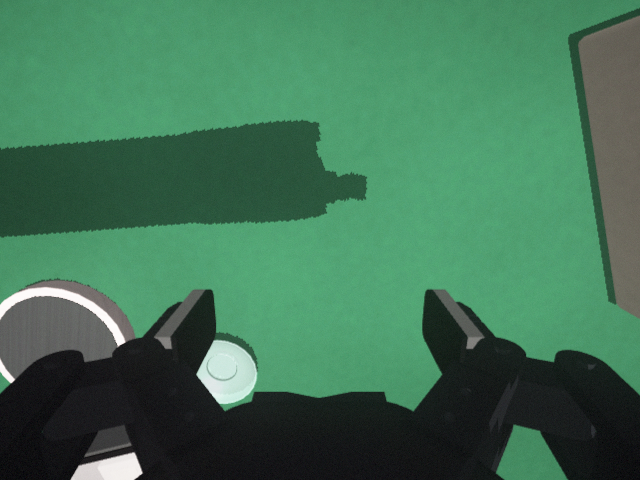

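```bash
cat > h.py <<'E'
from workcell import manip
import cv2,numpy as np
from scipy.spatial.transform import Rotation as R
def ray(cam,px,info=None):
    i=info or manip.camera_info(cam); f=240/np.tan(np.radians(i['vfov']/2))
    r,c=px; d=np.array([(c-i['cx'])/f,(r-i['cy'])/f,1]); P=np.array(i['pose'])
    return P[:3,3],P[:3,:3]@d
def at(cam,px,z,info=None):
    o,d=ray(cam,px,info); t=(z-o[2])/d[2]; return (o+t*d)[:2]
def proj(cam,p,info=None):
    i=info or manip.camera_info(cam); f=240/np.tan(np.radians(i['vfov']/2)); P=np.array(i['pose'])
    q=P[:3,:3].T@(np.asarray(p)-P[:3,3]); return q[1]/q[2]*f+i['cy'],q[0]/q[2]*f+i['cx']
def snap(cam,name):
    im=manip.camera(cam); cv2.imwrite(f"pics/{name}.png",im[:,:,::-1]); return im
def crop(im,r0,r1,c0,c1,k,name):
    cv2.imwrite(f"pics/{name}.png",cv2.resize(im[r0:r1,c0:c1,::-1],None,fx=k,fy=k,interpolation=cv2.INTER_CUBIC))
def st():
    o=manip.get_obs(); p=o['position']; q=R.from_quat(o['ee_rot']).as_matrix()
    return p,q,o
def to(target,yaw=None):
    """print delta in tool units to TCP target; yaw= desired jaw axis (tool y) world angle"""
    p,q,o=st(); a=np.arctan2(q[1,1],q[0,1])
    d=q.T@(np.asarray(target)-p)
    print("tcp",np.round(p,4),"jaw deg",round(np.degrees(a),2),"F",np.round(o['ft_force'],1),"w",round(float(o['grip_width']),3),"t",o['clock'])
    print("tool axes x,y,z world:",np.round(q.T,3).tolist())
    print("delta units",np.round(d/0.025,3), "dist mm",np.round(d*1000,1))
    if yaw is not None:
        dy=(np.degrees(yaw-a)+90)%180-90; print("turn about tool x (deg, down => sign flipped):",round(-dy,2))
E
python3 - <<'E'
from h import *
im=snap("top","t1"); crop(im,150,320,160,420,3,"t1c")
s=snap("side","s1"); crop(s,160,300,180,430,3,"s1c")
for q,z in [("plate",0),("spot",0),("mouse",0),("jar",0),("dish",0),("mat",0),("blade",.002),("blade_tip",.0035),("cover_lip",.05),("cover_hinge",.05),("box",0),("case_a",.005)]:
  for d in manip.pinpoint(q,"top")[:5]:
    print(q,round(d['confidence'],2),np.round(d['pixel'],1),np.round(at("top",d['pixel'],z),4))
  for d in manip.pinpoint(q,"side")[:5]:
    print("   side",q,round(d['confidence'],2),np.round(d['pixel'],1),np.round(at("side",d['pixel'],z),4))
E
```

```text
plate 0.92 [200.7 375.5] [ 0.6202 -0.11  ]
plate 0.82 [360.8 453.8] [ 0.1917 -0.3082]
plate 0.7 [330.4 241.2] [0.2715 0.2506]
   side plate 0.81 [253.6 218.2] [0.2624 0.2424]
   side plate 0.77 [387.5 322.4] [ 0.1885 -0.3097]
   side plate 0.59 [263.8 406.3] [ 0.6333 -0.1062]
   side plate 0.42 [225.1 404.8] [0.7689 0.0354]
spot 0.7 [151.  322.7] [0.7608 0.0336]
   side spot 0.47 [226.1 405.9] [0.7675 0.0295]
mouse 0.71 [301.6 453.2] [ 0.346 -0.312]
jar 0.49 [238.8 271.8] [0.5161 0.1719]
jar 0.21 [266.8 316.1] [0.4398 0.0522]
   side jar 0.72 [227.8 402.5] [0.753  0.0289]
dish 0.93 [296.5 186.3] [0.3612 0.3988]
mat 0.97 [270.  344.3] [ 0.431  -0.0234]
mat 0.17 [241.3 234.5] [0.5095 0.2728]
   side mat 0.78 [276.4 327.9] [ 0.4337 -0.0216]
   side mat 0.28 [220.6 283.5] [0.502  0.2745]
blade 0.89 [264.9 368. ] [ 0.4443 -0.0869]
   side blade 0.76 [284.  344.5] [ 0.4451 -0.0744]
blade_tip 0.38 [202.3 373.3] [ 0.615  -0.1036]
   side blade_tip 0.83 [262.7 315.4] [0.4424 0.0424]
cover_lip 0.95 [238.  268.4] [0.511  0.1761]
   side cover_lip 0.9 [216.7 304.2] [0.5147 0.188 ]
cover_hinge 0.63 [237. 199.] [0.5142 0.3576]
   side cover_hinge 0.82 [194.2 270.9] [0.5141 0.3552]
box 0.81 [242.  233.2] [0.5076 0.2763]
   side box 0.9 [221.3 285.8] [0.5051 0.2671]
   side box 0.6 [262.  316.2] [0.449  0.0475]
```

View pics/t1c.png

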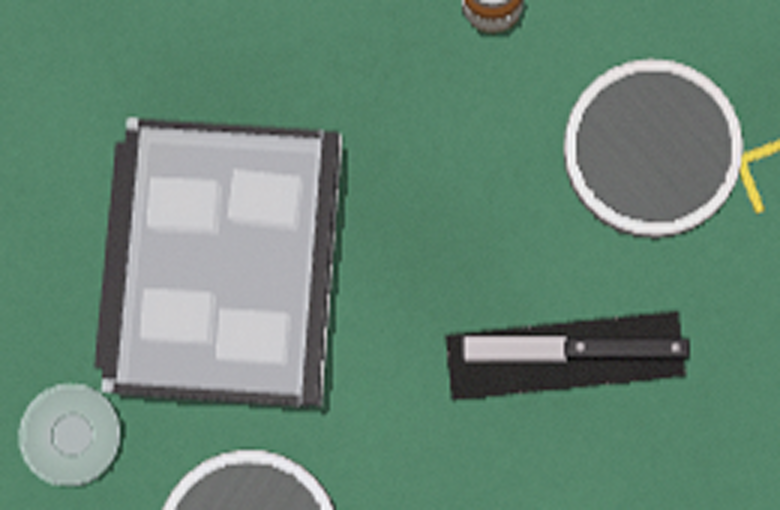

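View pics/s1c.png

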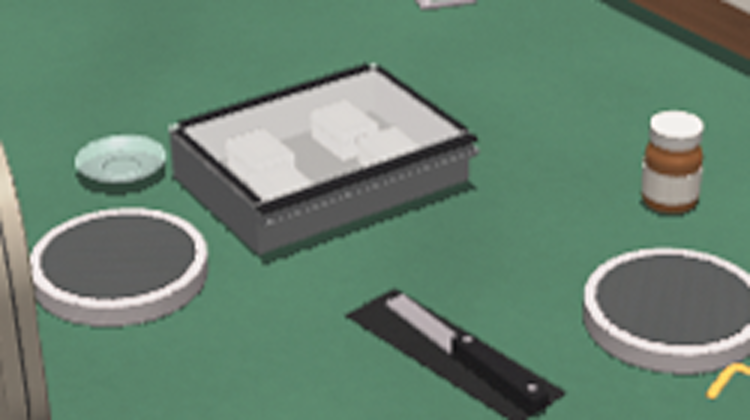

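Run:
```python
from h import *
im=cv2.imread("pics/t1.png"); hsv=cv2.cvtColor(im,cv2.COLOR_BGR2HSV)
m=cv2.inRange(hsv,(18,120,120),(35,255,255)); n,l,s,c=cv2.connectedComponentsWithStats(m)
pts=np.argwhere(m)
P=[]
for k in range(1,n):
    if s[k,4]>15: print(s[k],c[k])
ys=np.array([p for p in pts if 150<p[0]<300 and 390<p[1]<520])
W=np.array([at("top",p,0) for p in ys]).astype(np.float32)
r=cv2.minAreaRect(W*1000); print("spot",r)
# plates: fit circle of white rim outer edge
w=cv2.inRange(hsv,(0,0,190),(180,50,255))
for (cx,cy) in [(378,199),(243,331),(460,364)]:
    mm=np.zeros_like(w); cv2.circle(mm,(cx,cy),38,255,-1); q=cv2.findNonZero(w&mm)
    e=cv2.fitEllipse(cv2.convexHull(q)); c=e[0]; xy=at("top",(c[1],c[0]),.022); print("plate",np.round(c,1),np.round(xy,4),np.hypot(*xy), np.round(e[1],1))
for i in manip.regions_of("blade","top")[:1]:
    p=np.argwhere(i['mask']); Wb=np.array([at("top",x,.01) for x in p]).astype(np.float32)*1000; print(cv2.minAreaRect(Wb), i['rect'])
for i in manip.regions_of("mat","top")[:1]:
    p=np.argwhere(i['mask']); Wb=np.array([at("top",x,.002) for x in p]).astype(np.float32)*1000; print("mat",cv2.minAreaRect(Wb))
for i in manip.regions_of("cover_lip","top")[:2]:
    p=np.argwhere(i['mask']); Wb=np.array([at("top",x,.055) for x in p]).astype(np.float32)*1000; print("cover",i['confidence'],cv2.minAreaRect(Wb))
for i in manip.regions_of("case_a","top")[:6]:
    p=np.argwhere(i['mask']); Wb=np.array([at("top",x,.035) for x in p]).astype(np.float32)*1000; print("case",i['confidence'],i['rect'],cv2.minAreaRect(Wb))
for i in manip.regions_of("case_a","side")[:6]:
    print(i['confidence'],i['rect'])
# corners of cover (crop coords ->full)
for n,(u,v) in dict(hi=(132,120),hi2=(108,388),l1=(342,133),l2=(325,410)).items():
    print(n,at("top",(150+v/3,160+u/3),.053))
to([.65,-.03,.085],0)
```

```text
[454 177  26  21 123] [468.60162602 185.10569106]
[407 195  18  26 115] [413.13913043 205.30434783]
[480 226  20  26 126] [491.5        240.97619048]
[424 249  27  22 123] [434.60162602 261.61788618]
spot ((557.916748046875, -315.61260986328125), (199.18048095703125, 198.64990234375), 20.499042510986328)
plate [377.4 198.5] [ 0.6214 -0.113 ] 0.631591420450165 [57.8 58.8]
plate [242.  330.6] [0.2715 0.2452] 0.36579782269418576 [60.2 62. ]
plate [459.5 363.6] [ 0.1864 -0.3174] 0.3680787252286743 [60.7 63.1]
((441.7284240722656, -43.638153076171875), (23.822851181030273, 197.5389404296875), 1.1516586542129517) [313.9, 258.5, 391.5, 271.7]
mat ((436.7091064453125, -32.37123107910156), (63.33032989501953, 212.72671508789062), 4.986544609069824)Traceback (most recent call last):
  File "<stdin>", line 21, in <module>
  File "h.py", line 9, in at
    o,d=ray(cam,px,info); t=(z-o[2])/d[2]; return (o+t*d)[:2]
        ~~~^^^^^^^^^^^^^
  File "h.py", line 5, in ray
    i=info or manip.camera_info(cam); f=240/np.tan(np.radians(i['vfov']/2))
              ~~~~~~~~~~~~~~~~~^^^^^
ValueError: time passes only in moves, steps and waits
```

Plate candidates in the top picture: (378,199), (243,331) and (460,364). Their distances from the base are 0.63, 0.37 and 0.37 m, so the one meant is (378,199). In the enlarged crop it is the upper-right disc, beside the yellow marks.

```bash
python3 - <<'E'
s=open('h.py').read()
s=s.replace("def ray(","_C={}\ndef cinfo(c):\n    if c=='wrist': return manip.camera_info(c)\n    if c not in _C: _C[c]=manip.camera_info(c)\n    return _C[c]\ndef ray(").replace("info or manip.camera_info(cam)","info or cinfo(cam)")
open('h.py','w').write(s)
E
python3 - <<'E'
from h import *
manip.camera("top");
def rect(i,z):
    cs=max(cv2.findContours(i['mask'].astype(np.uint8),0,2)[0],key=len)[:,0,:]
    W=np.array([at("top",(v,u),z) for u,v in cs],np.float32)*1000
    r=cv2.minAreaRect(W); return np.round(np.r_[r[0],r[1],r[2]],1)
for n,z in [("cover_lip",.055),("case_a",.035),("box",.05)]:
    for i in manip.regions_of(n,"top")[:5]: print(n,round(i['confidence'],2),np.round(i['rect']),rect(i,z))
for n,(u,v) in dict(hi=(132,120),hi2=(108,388),l1=(342,133),l2=(325,410)).items():
    print(n,at("top",(150+v/3,160+u/3),.053))
to([.65,-.03,.085],0)
E
```

```text
cover_lip 0.65 [194. 191. 272. 282.] [516.6 267.3 191.4 241.1  86.1]
case_a 0.35 [405. 175. 500. 267.] [ 451.8 -255.4   69.5   37.3   59.5]
box 0.85 [193. 192. 276. 283.] [517.  270.3 201.1 249.2  85.7]
hi [0.63903535 0.34711296]
hi2 [0.40329574 0.36158846]
l1 [0.62670501 0.1622046 ]
l2 [0.38394168 0.17460008]
tcp [0.2142 0.5872 0.3039] jaw deg 69.96 F [0.7 0.5 0.1] w 0.999 t 1.8
tool axes x,y,z world: [[0.0, 0.0, -1.0], [0.343, 0.939, 0.0], [0.939, -0.343, 0.0]]
delta units [  8.756 -17.217  24.837] dist mm [ 218.9 -430.4  620.9]
turn about tool x (deg, down => sign flipped): 69.96
```

{"name": "arm_command", "arguments": {"moves": [[[0,0,-0.65,1,0],[0,0,-0.65,1,0],[0,0,-0.65,1,0],[0,0,-0.65,1,0],[0,0,-0.65,1,0],[0,0,-0.65,1,0],[0,0,-0.65,1,0],[0,0,-0.65,1,0],[0,0,-0.65,1,0],[0,0,-0.65,1,0],[0,0,-0.65,1,0],[0,0,-0.65,1,0]]]}}

```text
clock: 2.8
position: [0.4299, 0.2999, 0.3042]
ee_rot: [0.123, 0.696, -0.123, 0.696]
ft_force: [0.5, -0.2, 0.0]
grip_width: 0.999
```

{"name": "arm_command", "arguments": {"moves": [[[0,0,-0.65,1,0],[0,0,-0.65,1,0],[0,0,-0.65,1,0],[0,0,-0.65,1,0],[0,0,-0.65,1,0],[0,0,-0.65,1,0],[0,0,-0.65,1,0],[0,0,-0.65,1,0],[0,0,-0.65,1,0],[0,0,-0.65,1,0],[0,0,-0.65,1,0],[0,0,-0.65,1,0]]]}}

```text
clock: 3.8
position: [0.6449, 0.0141, 0.304]
ee_rot: [0.123, 0.696, -0.123, 0.696]
ft_force: [0.0, 1.2, 0.7]
grip_width: 0.998
```

{"name": "arm_command", "arguments": {"moves": [[[0,0.4,0,0,7],[0,0.4,0,0,7],[0,0.4,0,0,7],[0,0.4,0,0,7],[0,0.4,0,0,7],[0,0.4,0,0,7],[0,0.4,0,0,7],[0,0.4,0,0,7],[0,0.4,0,0,7],[0,0.4,0,0,7],[0,0.4,0,0,7],[0,0.4,0,0,7]]]}}

```text
clock: 4.8
position: [0.6442, 0.0153, 0.1835]
ee_rot: [0.559, 0.434, -0.559, 0.434]
ft_force: [0.0, -0.6, -0.2]
grip_width: 1.0
```

Run:
```python
from h import *
to([.654,-.008,.083],np.radians(-17.4))
```

```text
tcp [0.6442 0.0153 0.1835] jaw deg -14.37 F [ 0.  -0.6 -0.2] w 1.0 t 4.8
tool axes x,y,z world: [[0.0, 0.0, -1.0], [0.969, -0.248, 0.0], [-0.248, -0.969, -0.0]]
delta units [4.019 0.61  0.807] dist mm [100.5  15.2  20.2]
turn about tool x (deg, down => sign flipped): 3.03
```

{"name": "arm_command", "arguments": {"moves": [[[0,0.6,0.1,0.1,3],[0,0.6,0.1,0,0],[0,0.6,0.1,0,0],[0,0.6,0.1,0,0],[0,0.6,0.1,0,0],[0,0.6,0.1,0,0],[0,0.6,0,0,0],[0,0,0,0,0]]]}}

```text
clock: 5.47
position: [0.6564, 0.0085, 0.075]
ee_rot: [-0.567, -0.421, 0.57, -0.42]
ft_force: [-0.6, 0.6, -0.1]
grip_width: 1.001
```

Run:
```python
from h import *
to([.654,-.008,.083],np.radians(-17.4))
s=snap("side","s2"); crop(s,160,330,340,540,4,"s2c")
s=snap("wrist","w2")
```

```text
tcp [0.6564 0.0085 0.075 ] jaw deg -17.02 F [-0.6  0.6 -0.1] w 1.001 t 5.4667
tool axes x,y,z world: [[-0.005, -0.0, -1.0], [0.956, -0.293, -0.004], [-0.293, -0.956, 0.002]]
delta units [-0.318  0.102  0.659] dist mm [-8.   2.5 16.5]
turn about tool x (deg, down => sign flipped): 0.38
```

View pics/s2c.png

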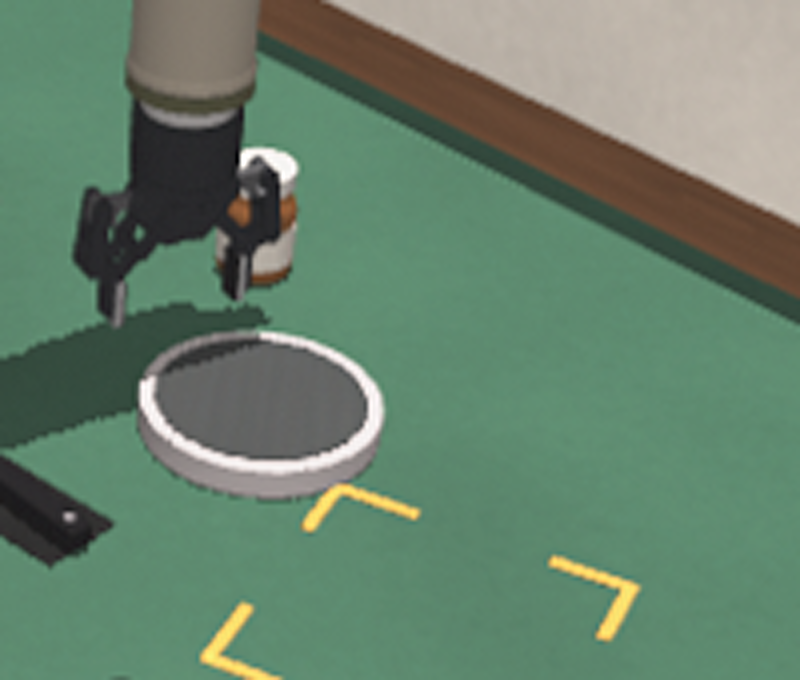

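View pics/w2.png

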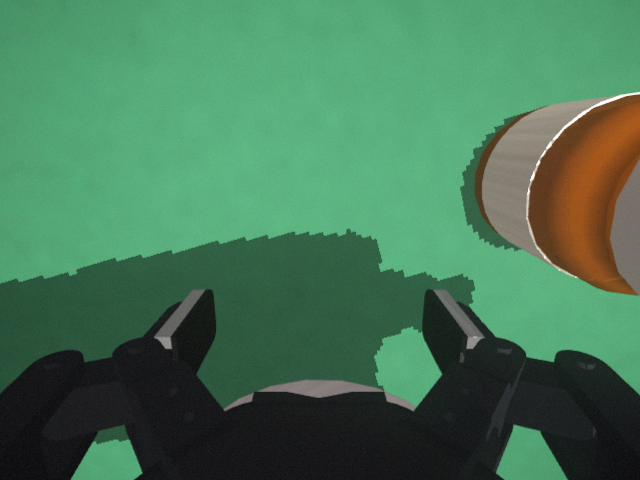

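Run:
```python
from h import *
for z in (0,.01,.02): print(z,np.round(proj("side",(.6564-.956*.043,.0085+.293*.043,z)),1),np.round(proj("side",(.6564+.956*.043,.0085-.293*.043,z)),1))
```

```text
0 [245.1 369.2] [239.1 396.8]
0.01 [242.1 369.3] [236.1 397. ]
0.02 [239.1 369.5] [233.1 397.3]
```

{"name": "arm_command", "arguments": {"moves": [[[0,0.24,0,0,0],[0,0,0,0.6,0],[0,0,0,0.6,0],[0,0,0,0.4,0],[0,0,0,0.4,0],[0,0,0,0.4,0],[0,0,0,0.4,0],[0,0,0,0.4,0],[0,0,0,0.4,0],[0,0,0,0.4,0],[0,0,0,0.4,0],[0,0,0,0.4,0]]]}}

```text
clock: 6.57
position: [0.6227, -0.1069, 0.073]
ee_rot: [0.569, 0.42, -0.568, 0.42]
ft_force: [1.5, 4.6, 3.1]
grip_width: 1.0
```

{"name": "arm_command", "arguments": {"moves": [[[0,0,0,0.4,0],[0,0,0,0.4,0],[0,0,0,0.4,0],[0,0,0,0.4,0],[0,0,0,0.4,0],[0,0,0,0.4,0],[0,0,0,0.4,0],[0,0,0,0.4,0],[0,0,0,0.3,0],[0,0,0,0.2,0],[0,0,0,0.1,0],[0,0,0,0,0]]]}}

```text
clock: 7.57
position: [0.5945, -0.1979, 0.0728]
ee_rot: [-0.569, -0.42, 0.569, -0.42]
ft_force: [1.0, 1.3, 1.1]
grip_width: 1.004
```

Run:
```python
from h import *
to([.5816,-.24,.069],np.radians(-17.4))
s=snap("side","s3"); crop(s,200,380,340,540,4,"s3c")
for d in manip.pinpoint("plate","side")[:3]: print(d['confidence'],d['pixel'],at("side",d['pixel'],0))
```

```text
tcp [ 0.5945 -0.1979  0.0728] jaw deg -17.09 F [1.  1.3 1.1] w 1.004 t 7.5667
tool axes x,y,z world: [[-0.0, -0.0, -1.0], [0.956, -0.294, -0.0], [-0.294, -0.956, 0.001]]
delta units [0.151 0.    1.761] dist mm [ 3.8  0.  44. ]
turn about tool x (deg, down => sign flipped): 0.31
0.87 [251.7, 218.8] [0.2683374  0.24939331]
0.71 [302.9, 440.9] [ 0.58351148 -0.27396891]
0.58 [385.9, 326.2] [ 0.19731884 -0.31105367]
```

View pics/s3c.png

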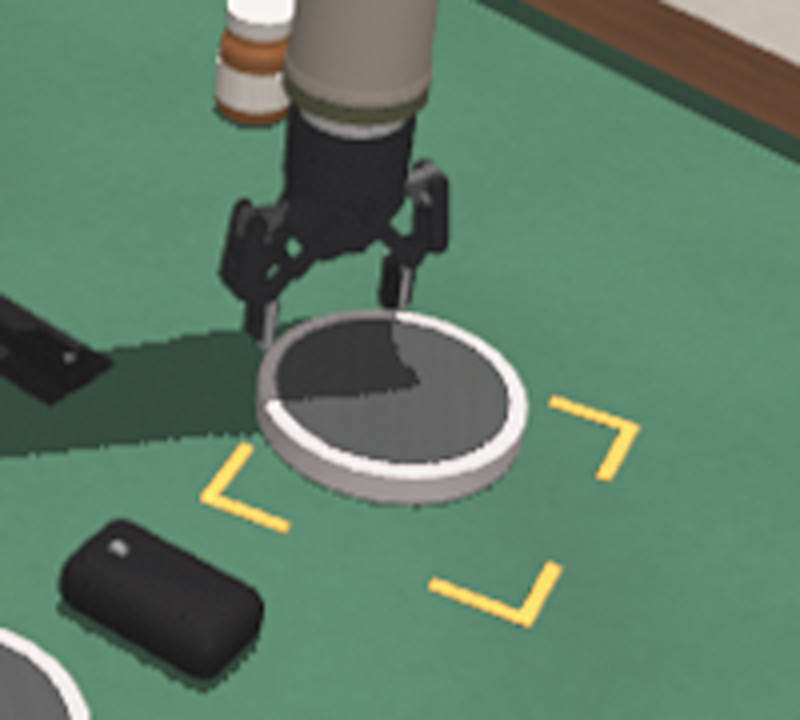

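{"name": "arm_command", "arguments": {"moves": [[[0,0,0,0.2,0],[0,0,0,0.3,0],[0,0,0,0.3,0],[0,0,0,0.3,0],[0,0,0,0.2,0],[0,0,0,0.2,0],[0,0,0,0.1,0],[0,0,0,0,0],[0,0,0,0,0]]]}}

```text
clock: 8.42
position: [0.5832, -0.2357, 0.073]
ee_rot: [-0.569, -0.42, 0.569, -0.42]
ft_force: [0.0, 1.0, 0.4]
grip_width: 1.0
```

```bash
cat >> h.py <<'E'
def plate(cam,px,rad,z=.022):
    im=manip.camera(cam); hsv=cv2.cvtColor(im[:,:,::-1].copy(),cv2.COLOR_BGR2HSV)
    w=cv2.inRange(hsv,(0,0,190),(180,50,255)); mm=np.zeros_like(w); cv2.circle(mm,px,rad,255,-1)
    h=cv2.convexHull(cv2.findNonZero(w&mm))[:,0,:]
    W=np.array([at(cam,(v,u),z) for u,v in h]); A=np.c_[2*W,np.ones(len(W))]
    s=np.linalg.lstsq(A,(W**2).sum(1),rcond=None)[0]; print("plate",cam,np.round(s[:2],4),"r",np.sqrt(s[2]+s[0]**2+s[1]**2)); return im
E
python3 - <<'E'
from h import *
to([.5816,-.24,.069],np.radians(-17.4))
im=plate("side",(441,310),42); crop(im,200,380,340,540,4,"s4c")
im=snap("top","t4"); crop(im,150,320,340,540,4,"t4c")
E
```

```text
tcp [ 0.5832 -0.2357  0.073 ] jaw deg -17.06 F [0.  1.  0.4] w 1.0 t 8.4167
tool axes x,y,z world: [[0.0, -0.0, -1.0], [0.956, -0.293, 0.0], [-0.293, -0.956, 0.0]]
delta units [ 0.158 -0.01   0.182] dist mm [ 4.  -0.2  4.6]
turn about tool x (deg, down => sign flipped): 0.34
plate side [ 0.5597 -0.3099] r 0.0797795190158727
```

View pics/s4c.png

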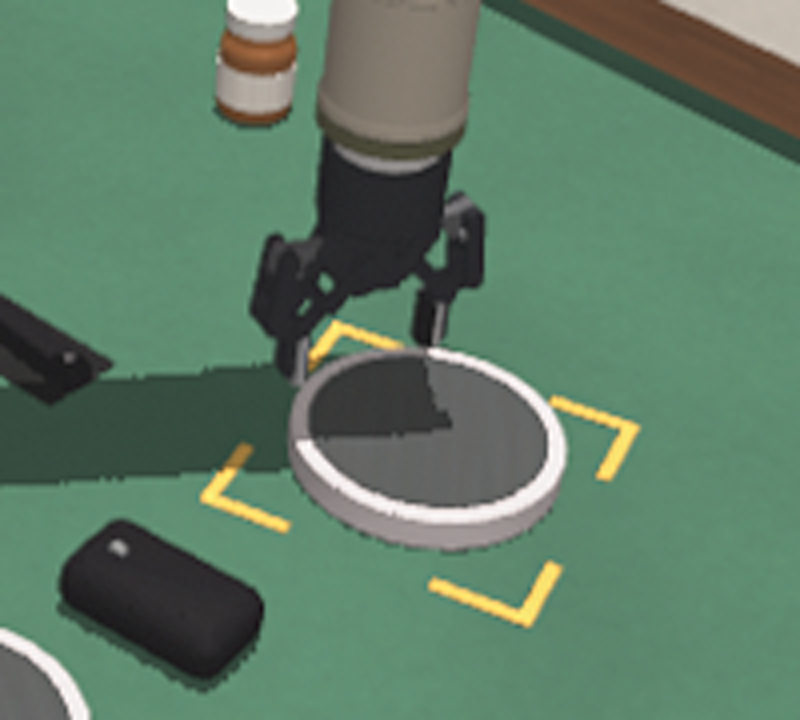

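View pics/t4c.png

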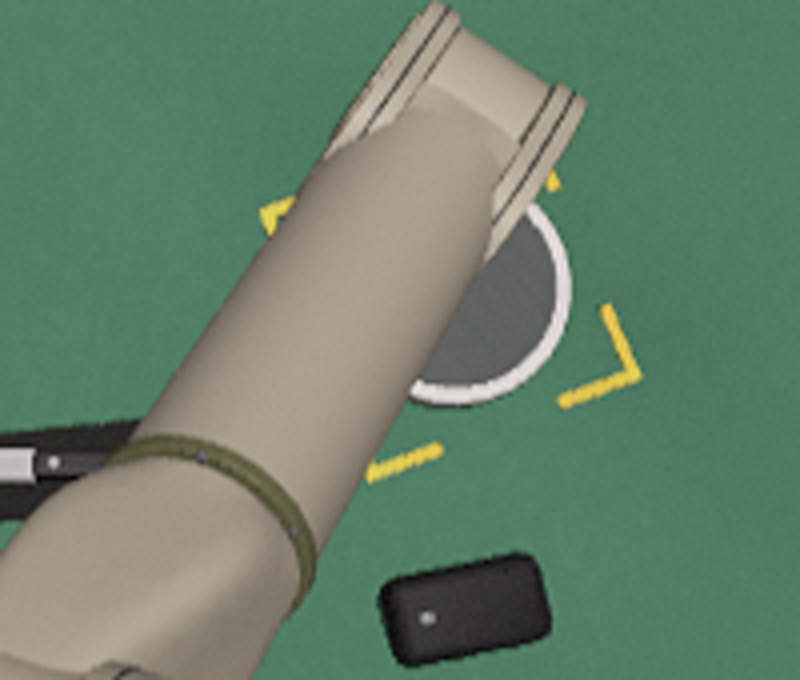

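{"name": "arm_command", "arguments": {"moves": [[[0,0,0,0.1,0],[0,0,0,0.06,0],[0,0,0,0,0],[0,0,0,-0.5,0],[0,-0.3,0,-0.7,0],[0,-0.6,0,-0.7,0],[0,-0.9,0,-0.7,0],[0,-1,0,-0.7,0],[0,-1,-0.7,-0.7,0],[0,-0.5,-1,-0.7,0],[0,0,-1,-0.7,0],[0,0,-1,-0.6,0]]]}}

```text
clock: 9.52
position: [0.5374, -0.0665, 0.1812]
ee_rot: [0.569, 0.42, -0.568, 0.421]
ft_force: [0.4, 0.3, -1.1]
grip_width: 0.997
```

Run:
```python
from h import *
im=plate("side",(441,310),42)
for (u,v) in [(338,322),(637,430),(525,628),(205,495)]: print(at("side",(200+v/4,340+u/4),0))
im=snap("top","t5")
def line(q,z):
    d=manip.regions_of(q,"top")[0]; cs=max(cv2.findContours(d['mask'].astype(np.uint8),0,2)[0],key=len)[:,0,:]
    W=np.array([at("top",(v,u),z) for u,v in cs],np.float32)*1000; print(q,d['confidence'],d['rect'],cv2.minAreaRect(W))
line("blade",.01); line("mat",.002)
crop(im,230,300,290,410,6,"t5c")
to([.444,-.045,.12],0)
```

```text
plate side [ 0.5595 -0.3117] r 0.08002560095398606
[ 0.61784096 -0.18696251]
[ 0.68149884 -0.3722355 ]
[ 0.49727259 -0.43992182]
[ 0.43538786 -0.25475651]
blade 0.6 [319.0, 243.3, 341.4, 256.1] ((482.8531494140625, 22.437259674072266), (20.823081970214844, 55.941951751708984), 9.359713554382324)
mat 0.86 [307.5, 261.4, 335.5, 284.0] ((429.7138366699219, 36.313987731933594), (61.675018310546875, 64.45869445800781), 0.011635362170636654)
tcp [ 0.5377 -0.0673  0.1807] jaw deg -16.93 F [ 0.5 -0.8  0.9] w 1.002 t 9.7167
tool axes x,y,z world: [[0.001, 0.001, -1.0], [0.957, -0.291, 0.001], [-0.291, -0.957, -0.001]]
delta units [ 2.427 -3.846  0.238] dist mm [ 60.7 -96.1   6. ]
turn about tool x (deg, down => sign flipped): -16.93
```

View pics/t5c.png

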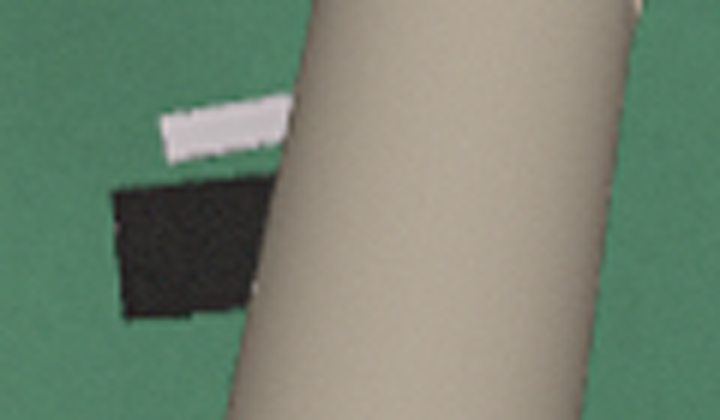

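Run:
```python
from h import *
im=snap("side","s6"); crop(im,200,340,250,450,4,"s6c")
im=snap("wrist","w6")
for q,z in (("blade",.0),("blade_tip",.0015)):
    for d in manip.pinpoint(q,"side")[:2]: print(q,d['confidence'],d['pixel'],at("side",d['pixel'],z))
    for d in manip.pinpoint(q,"wrist")[:2]: print(q,d['confidence'],d['pixel'],at("wrist",d['pixel'],z))
```

```text
blade 0.96 [276.4, 366.3] [ 0.5119104  -0.08247366]
blade 0.86 [275.2, 282.5] [ 0.50039118 -0.09445141]
blade_tip 0.58 [257.3, 325.3] [0.48046659 0.04804038]
blade_tip 0.55 [92.5, 180.7] [0.47780357 0.04929728]
```

View pics/s6c.png

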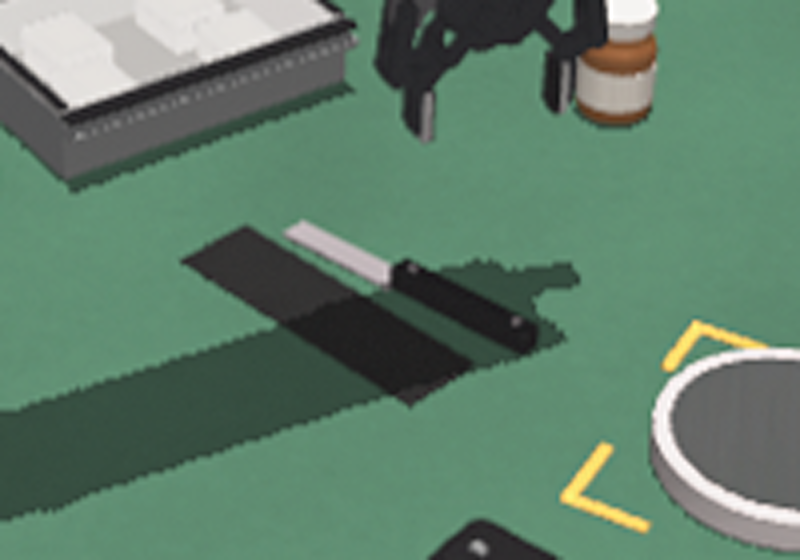

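View pics/w6.png

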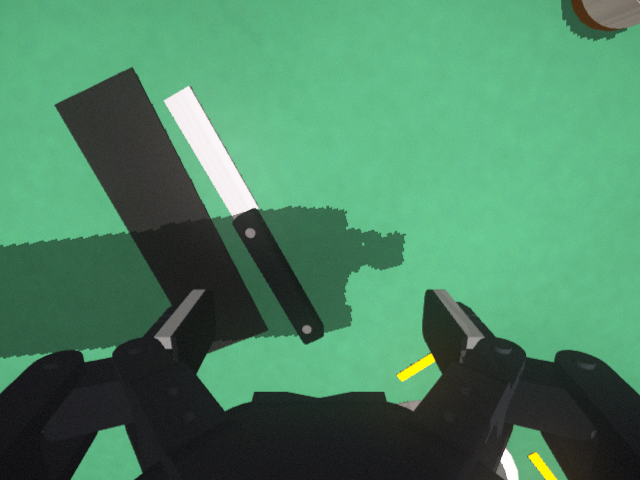

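Run:
```python
from h import *
i=cinfo("wrist")
for n,u,v,z in [("tip",177,94,.003),("riv1",250,233,.018),("riv2",307,329,.018),("hfront",246,213,.018),("hend",313,337,.01),("m1",134,68,.002),("m2",55,105,.002),("m3",267,329,.002)]:
    print(n,np.round(at("wrist",(v,u),z,i),4))
```

```text
tip [0.4756 0.0488]
riv1 [ 0.4929 -0.0517]
riv2 [ 0.5079 -0.1341]
hfront [ 0.4952 -0.0377]
hend [ 0.5086 -0.1466]
m1 [0.4548 0.0718]
m2 [0.3946 0.0667]
m3 [ 0.474  -0.1337]
```

{"name": "arm_command", "arguments": {"moves": [[[0,0,0,0,-6.7],[0,0,0,0,-6.7],[0,0,0,0,-6.7],[0,0,0,0,-6.6],[0,0,-0.6,-0.25,0],[0,0,-0.6,-0.25,0],[0,0.5,-0.49,-0.21,0],[0,0.5,0,0,0],[0,0.5,0,0,0],[0,0.5,0,0,0],[0,0,0,0,0]]]}}

```text
clock: 10.93
position: [0.4919, -0.0586, 0.1284]
ee_rot: [0.455, 0.541, -0.457, 0.539]
ft_force: [-0.8, -0.1, -0.1]
grip_width: 1.001
```

Run:
```python
from h import *
to([.493,-.057,.076],np.radians(9.8))
im=snap("wrist","w7")
```

```text
tcp [ 0.4919 -0.0586  0.1284] jaw deg 9.62 F [-0.8 -0.1 -0.1] w 1.001 t 10.9333
tool axes x,y,z world: [[-0.003, -0.001, -1.0], [0.986, 0.167, -0.003], [0.167, -0.986, 0.0]]
delta units [ 2.097  0.06  -0.056] dist mm [52.4  1.5 -1.4]
turn about tool x (deg, down => sign flipped): -0.18
```

View pics/w7.png

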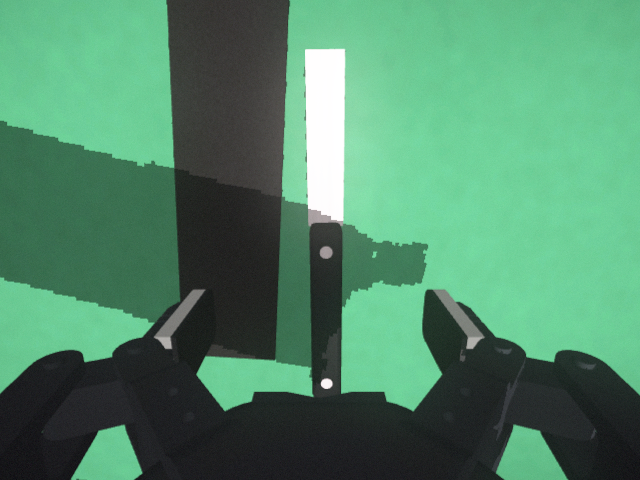

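{"name": "arm_command", "arguments": {"moves": [[[0,0.6,0.06,-0.05,0],[0,0.6,0,0,0],[0,0.6,0,0,0],[0,0.3,0,0,0],[1,0,0,0,0],[1,0,0,0,0],[1,0,0,0,0],[1,0,0,0,0],[1,0,0,0,0],[1,0,0,0,0],[1,0,0,0,0],[1,0,0,0,0]]], "force": 110}}

```text
clock: 11.98
position: [0.4947, -0.0567, 0.0789]
ee_rot: [0.457, 0.54, -0.456, 0.54]
ft_force: [-3.6, 0.7, 11.4]
grip_width: 0.171
```

Run:
```python
from h import *
to([.493,-.057,.076],np.radians(9.8))
im=snap("wrist","w8")
```

```text
tcp [ 0.4947 -0.0567  0.0789] jaw deg 9.67 F [-3.6  0.7 11.4] w 0.171 t 11.9833
tool axes x,y,z world: [[0.001, 0.001, -1.0], [0.986, 0.168, 0.001], [0.168, -0.986, -0.0]]
delta units [ 0.116 -0.069  0.001] dist mm [ 2.9 -1.7  0. ]
turn about tool x (deg, down => sign flipped): -0.13
```

View pics/w8.png

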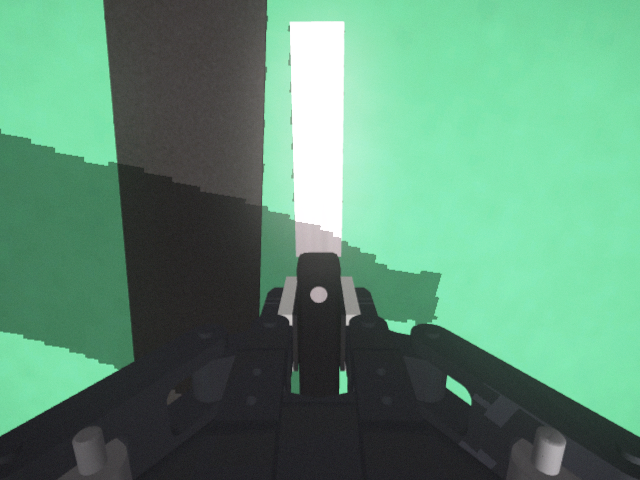

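{"name": "arm_command", "arguments": {"moves": [[[1,-0.4,0,0,0],[1,-0.5,0,0,0],[1,-0.5,0,0,0],[1,-0.5,0,0,6.6],[1,0,0.11,0,6.6],[1,0,0,-0.6,0],[1,0,0,-0.7,0],[1,0,0,-0.7,0],[1,0,0,-0.7,0],[1,0,0,-0.7,0],[1,0,0,-0.4,0],[1,0,0,0,0]]]}}

```text
clock: 13.03
position: [0.503, 0.0405, 0.1258]
ee_rot: [0.515, 0.485, -0.514, 0.485]
ft_force: [0.3, 0.5, -1.1]
grip_width: 0.174
```

Run:
```python
from h import *
to([.5035,.043,.1234],np.radians(-3.5))
im=snap("wrist","w9")
im=snap("side","s9"); crop(im,150,300,200,400,4,"s9c")
for q,z in (("blade_tip",.046),("cover_lip",.05),("cover_hinge",.05)):
  for c in ("wrist","side"):
    for d in manip.pinpoint(q,c)[:1]: print(c,q,d['confidence'],d['pixel'],at(c,d['pixel'],z))
```

```text
tcp [0.503  0.0405 0.1258] jaw deg -3.36 F [ 0.3  0.5 -1.1] w 0.174 t 13.0333
tool axes x,y,z world: [[0.0, 0.001, -1.0], [0.998, -0.059, 0.0], [-0.059, -0.998, -0.001]]
delta units [ 0.096  0.015 -0.1  ] dist mm [ 2.4  0.4 -2.5]
turn about tool x (deg, down => sign flipped): 0.14
wrist blade_tip 0.88 [21.8, 318.6] [0.50881383 0.14689723]
side blade_tip 0.71 [227.3, 315.1] [0.50848462 0.12923843]
side cover_lip 0.96 [221.3, 305.1] [0.50178773 0.16642499]
side cover_hinge 0.87 [190.4, 271.6] [0.52925648 0.37384047]
```

View pics/w9.png

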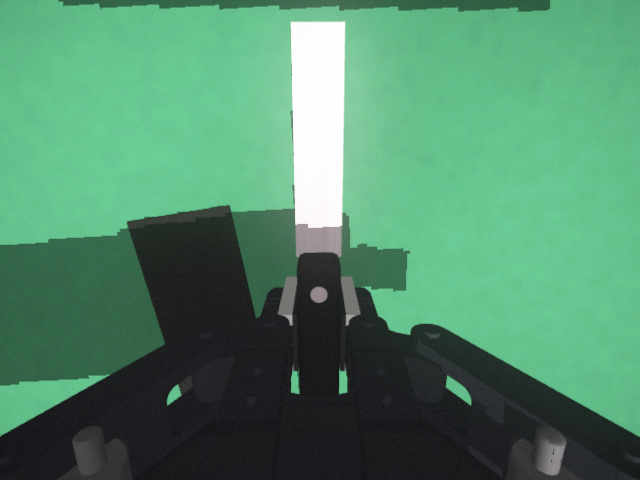

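View pics/s9c.png

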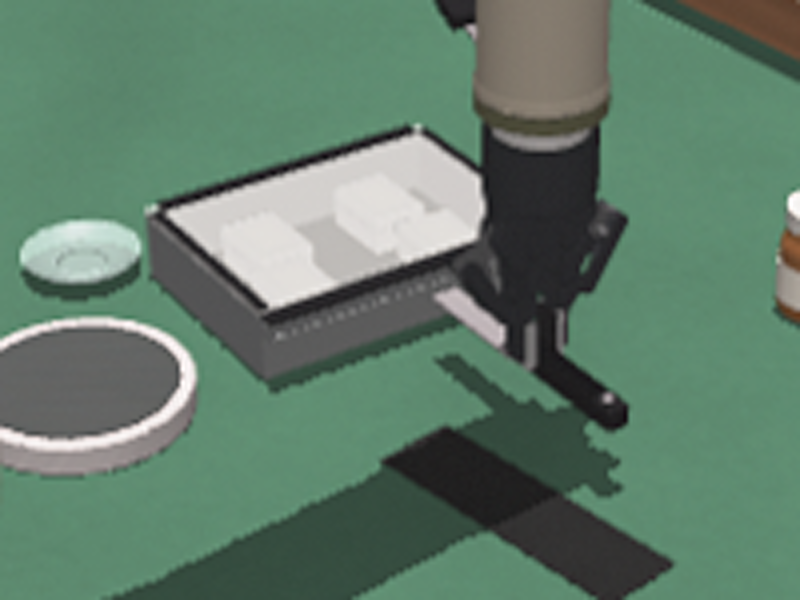

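Run:
```python
from h import *
a=np.radians(86.6); b=np.array([np.cos(a),np.sin(a)]); n=np.array([b[1],-b[0]])
t=np.array([.5090,.1474])
for w in (-.01,.01):
  for z in (.040,.047,.050): print(w,z,np.round(proj("side",np.r_[t+w*n,z]),1))
im=cv2.imread("pics/s9.png"); crop(im[:,:,::-1],205,250,290,350,12,"s9d")
```

```text
-0.01 0.04 [227.4 308.3]
-0.01 0.047 [225.3 308.3]
-0.01 0.05 [224.4 308.3]
0.01 0.04 [225.3 314.2]
0.01 0.047 [223.1 314.2]
0.01 0.05 [222.2 314.2]
```

View pics/s9d.png

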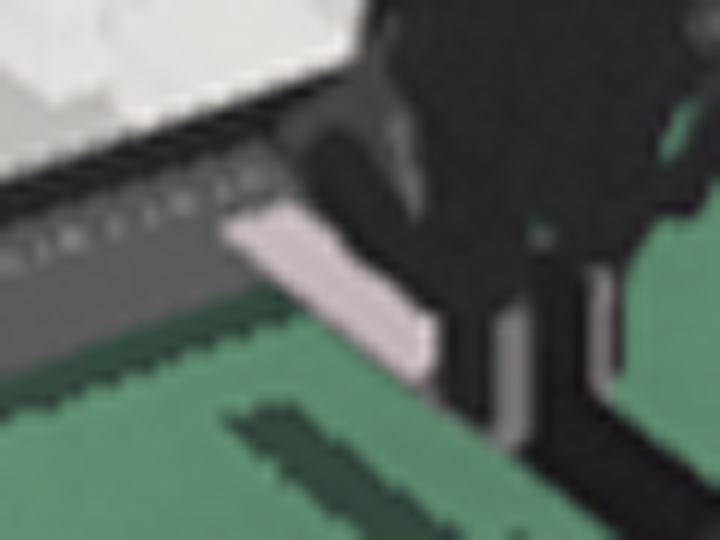

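{"name": "arm_command", "arguments": {"moves": [[[1,0.1,0,0,0],[1,0,0,-0.3,0],[1,0,0,-0.3,0],[1,0,0,-0.2,0],[1,0,0,-0.1,0],[1,0,0,0,0]]]}}

```text
clock: 13.93
position: [0.5043, 0.0618, 0.1229]
ee_rot: [0.515, 0.485, -0.515, 0.485]
ft_force: [-0.5, -0.3, -0.7]
grip_width: 0.176
```

Run:
```python
from h import *
to([.5035,.043,.1234],np.radians(-3.5))
im=snap("wrist","w10")
im=snap("side","s10"); crop(im,195,240,280,340,12,"s10d")
```

```text
tcp [0.5043 0.0618 0.1229] jaw deg -3.45 F [-0.5 -0.3 -0.7] w 0.176 t 13.9333
tool axes x,y,z world: [[0.0, 0.0, -1.0], [0.998, -0.06, -0.0], [-0.06, -0.998, -0.0]]
delta units [-0.021  0.015  0.754] dist mm [-0.5  0.4 18.8]
turn about tool x (deg, down => sign flipped): 0.05
```

View pics/w10.png

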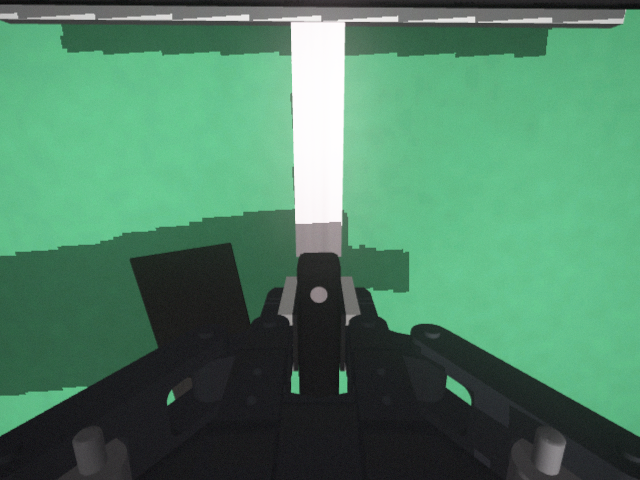

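View pics/s10d.png

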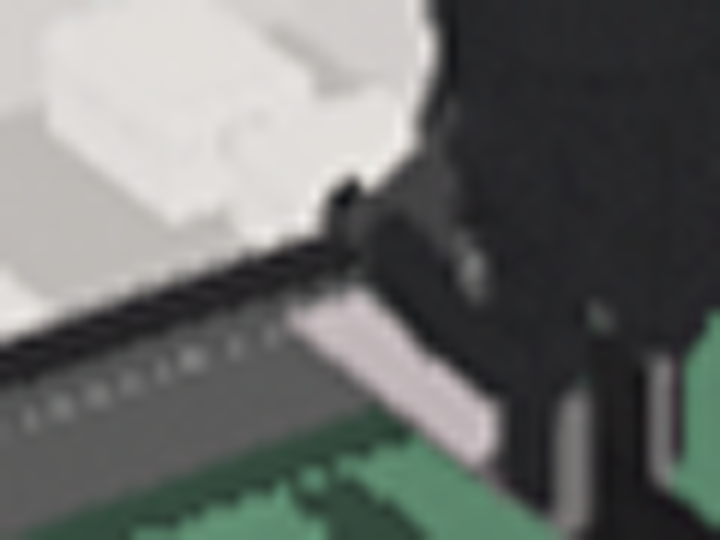

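{"name": "arm_command", "arguments": {"moves": [[[1,0,0,-0.15,0],[1,0,0,-0.15,0],[1,0,0,-0.1,0],[1,0,0,0,0]]]}}

```text
clock: 14.37
position: [0.5049, 0.0714, 0.1229]
ee_rot: [0.515, 0.485, -0.515, 0.484]
ft_force: [-0.1, 0.6, -1.3]
grip_width: 0.171
```

{"name": "arm_command", "arguments": {"moves": [[[1,0,0,-0.1,0],[1,0,0,-0.1,0],[1,0,0,0,0]]]}}

```text
clock: 14.62
position: [0.5051, 0.0763, 0.1229]
ee_rot: [0.515, 0.485, -0.515, 0.484]
ft_force: [-0.6, 0.1, 0.2]
grip_width: 0.172
```

Run:
```python
from h import *
to([.5035,.043,.1234],np.radians(-3.5))
im=snap("wrist","w11")
im=snap("side","s11"); crop(im,195,240,280,340,12,"s11d")
```

```text
tcp [0.5051 0.0763 0.1229] jaw deg -3.51 F [-0.6  0.1  0.2] w 0.172 t 14.6167
tool axes x,y,z world: [[-0.0, 0.0, -1.0], [0.998, -0.061, -0.0], [-0.061, -0.998, -0.0]]
delta units [-0.021  0.016  1.332] dist mm [-0.5  0.4 33.3]
turn about tool x (deg, down => sign flipped): -0.01
```

View pics/w11.png

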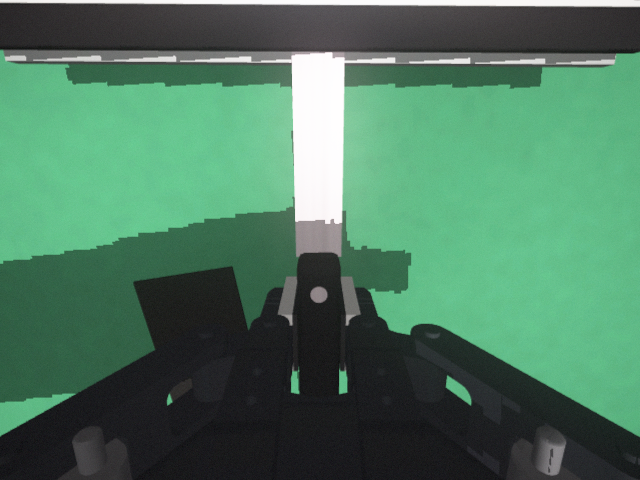

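View pics/s11d.png

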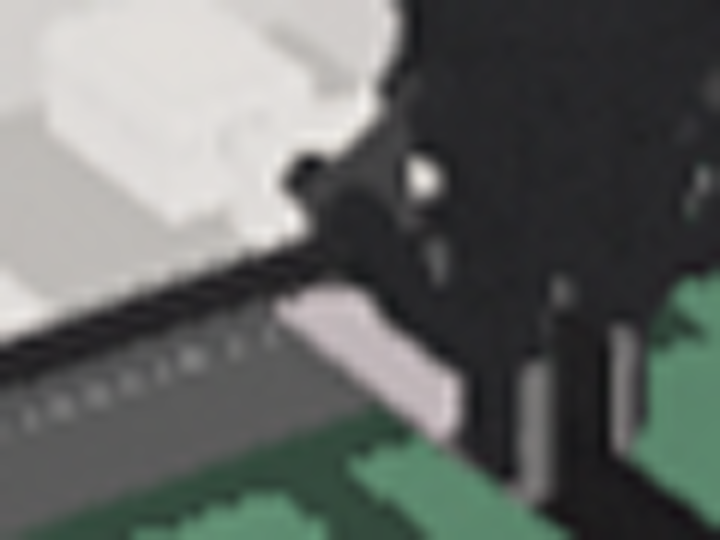

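{"name": "arm_command", "arguments": {"moves": [[[1,-0.2,0,0,0],[1,-0.2,0,0,0],[1,-0.2,0,0,0],[1,-0.2,0,-0.02,0],[1,-0.2,0,-0.03,0],[1,-0.2,0,-0.03,0]]]}}

```text
clock: 15.22
position: [0.5053, 0.0774, 0.1535]
ee_rot: [-0.515, -0.484, 0.515, -0.484]
ft_force: [-0.1, -1.1, -2.8]
grip_width: 0.171
```

Run:
```python
from h import *
to([.5035,.043,.1234],np.radians(-3.5))
im=snap("wrist","w12")
im=snap("side","s12"); crop(im,140,290,200,400,4,"s12d")
```

```text
tcp [0.5053 0.0774 0.1535] jaw deg -3.56 F [-0.1 -1.1 -2.8] w 0.171 t 15.2167
tool axes x,y,z world: [[0.0, -0.0, -1.0], [0.998, -0.062, 0.0], [-0.062, -0.998, 0.0]]
delta units [1.204 0.014 1.378] dist mm [30.1  0.4 34.5]
turn about tool x (deg, down => sign flipped): -0.06
```

View pics/w12.png

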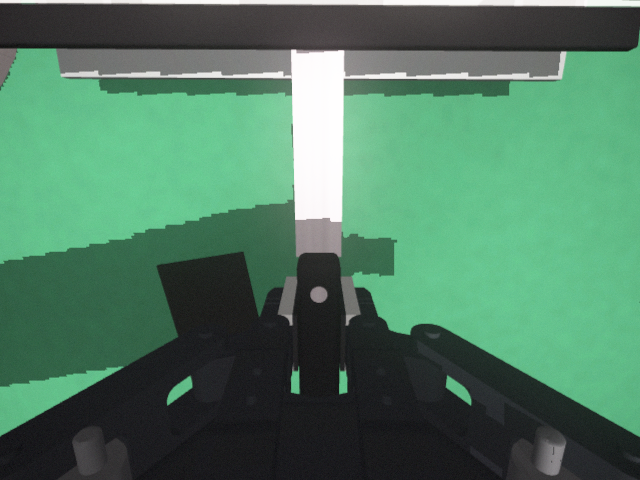

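View pics/s12d.png

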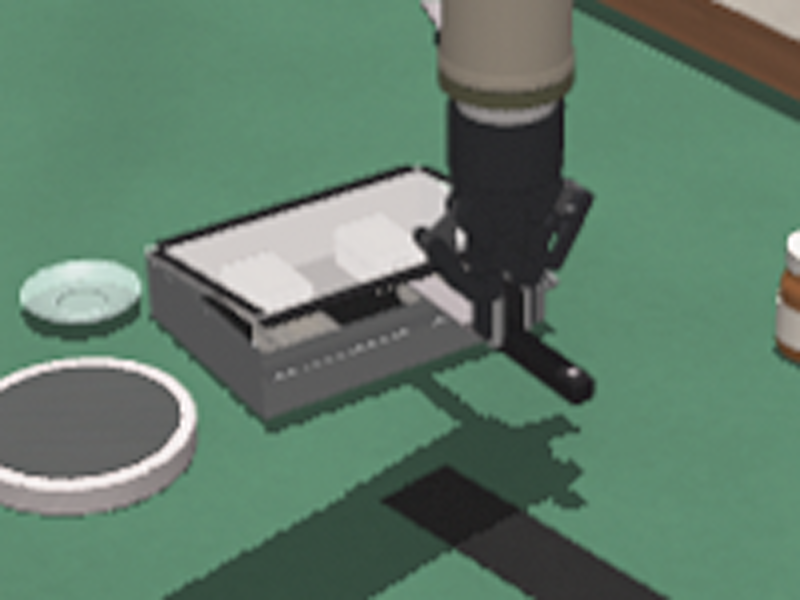

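{"name": "arm_command", "arguments": {"moves": [[[1,-0.25,0,-0.05,0],[1,-0.25,0,-0.06,0],[1,-0.25,0,-0.07,0],[1,-0.25,0,-0.08,0],[1,-0.25,0,-0.09,0],[1,-0.25,0,-0.1,0],[1,-0.25,0,-0.1,0],[1,-0.25,0,-0.12,0],[1,-0.2,0,-0.12,0]]]}}

```text
clock: 16.07
position: [0.5066, 0.0977, 0.2087]
ee_rot: [0.515, 0.484, -0.515, 0.484]
ft_force: [0.9, -1.8, -2.6]
grip_width: 0.174
```

Run:
```python
from h import *
to([.5035,.043,.1234],np.radians(-3.5))
im=snap("wrist","w13")
im=snap("side","s13"); crop(im,120,270,200,400,4,"s13d")
```

```text
tcp [0.5066 0.0977 0.2087] jaw deg -3.54 F [ 0.9 -1.8 -2.6] w 0.174 t 16.0667
tool axes x,y,z world: [[0.0, 0.0, -1.0], [0.998, -0.062, 0.0], [-0.062, -0.998, -0.0]]
delta units [3.413 0.008 2.192] dist mm [85.3  0.2 54.8]
turn about tool x (deg, down => sign flipped): -0.04
```

View pics/w13.png

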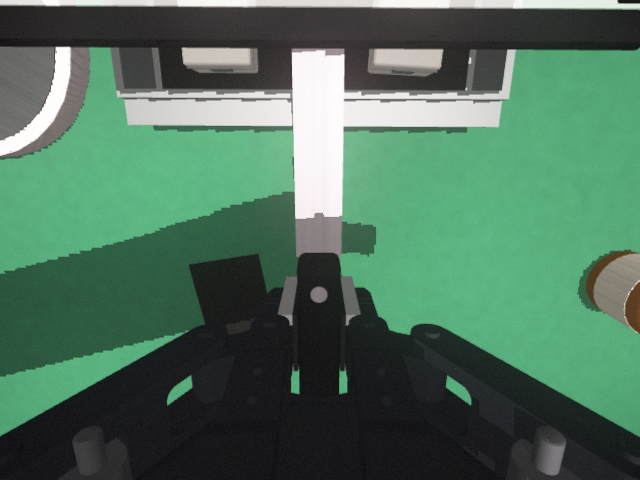

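View pics/s13d.png

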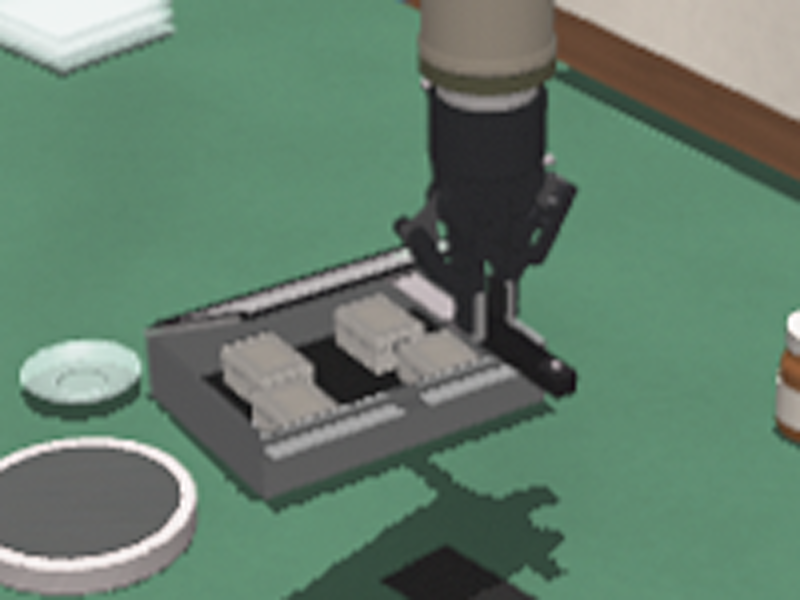

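{"name": "arm_command", "arguments": {"moves": [[[1,-0.22,0,-0.14,0],[1,-0.22,0,-0.15,0],[1,-0.22,0,-0.16,0],[1,-0.22,0,-0.18,0],[1,-0.22,0,-0.2,0],[1,-0.22,0,-0.2,0],[1,-0.2,0,-0.22,0],[1,-0.2,0,-0.22,0],[1,-0.18,0,-0.24,0],[1,-0.18,0,-0.26,0]]]}}

```text
clock: 17.0
position: [0.5096, 0.147, 0.2605]
ee_rot: [0.515, 0.484, -0.515, 0.484]
ft_force: [0.5, -2.5, -0.9]
grip_width: 0.174
```

{"name": "arm_command", "arguments": {"moves": [[[1,-0.18,0,-0.24,0],[1,-0.17,0,-0.24,0],[1,-0.16,0,-0.25,0],[1,-0.15,0,-0.26,0],[1,-0.14,0,-0.26,0],[1,-0.12,0,-0.27,0],[1,-0.1,0,-0.27,0],[1,-0.08,0,-0.28,0],[1,-0.06,0,-0.28,0],[1,0,0,0,0]]]}}

```text
clock: 17.83
position: [0.5131, 0.2072, 0.2892]
ee_rot: [0.515, 0.485, -0.514, 0.485]
ft_force: [-0.1, 1.1, -0.5]
grip_width: 0.174
```

Run:
```python
from h import *
to([.5035,.043,.1234],np.radians(-3.5))
im=snap("wrist","w14")
im=snap("side","s14"); crop(im,90,270,200,400,4,"s14d")
```

```text
tcp [0.5131 0.2072 0.2892] jaw deg -3.42 F [-0.1  1.1 -0.5] w 0.174 t 17.8333
tool axes x,y,z world: [[0.0, 0.001, -1.0], [0.998, -0.06, 0.0], [-0.06, -0.998, -0.001]]
delta units [6.625 0.009 6.584] dist mm [165.6   0.2 164.6]
turn about tool x (deg, down => sign flipped): 0.08
```

View pics/w14.png

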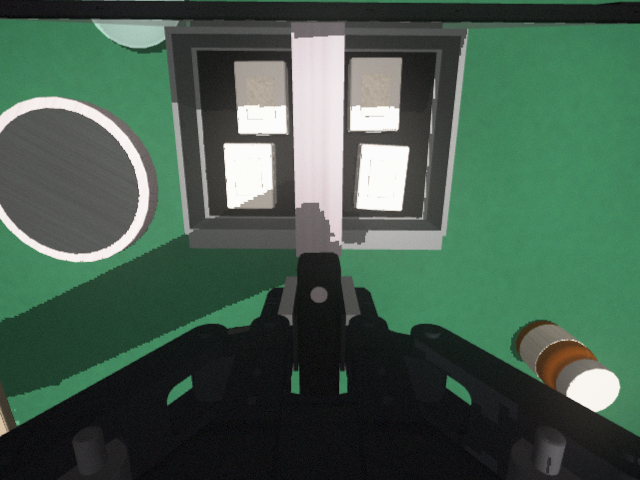

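View pics/s14d.png

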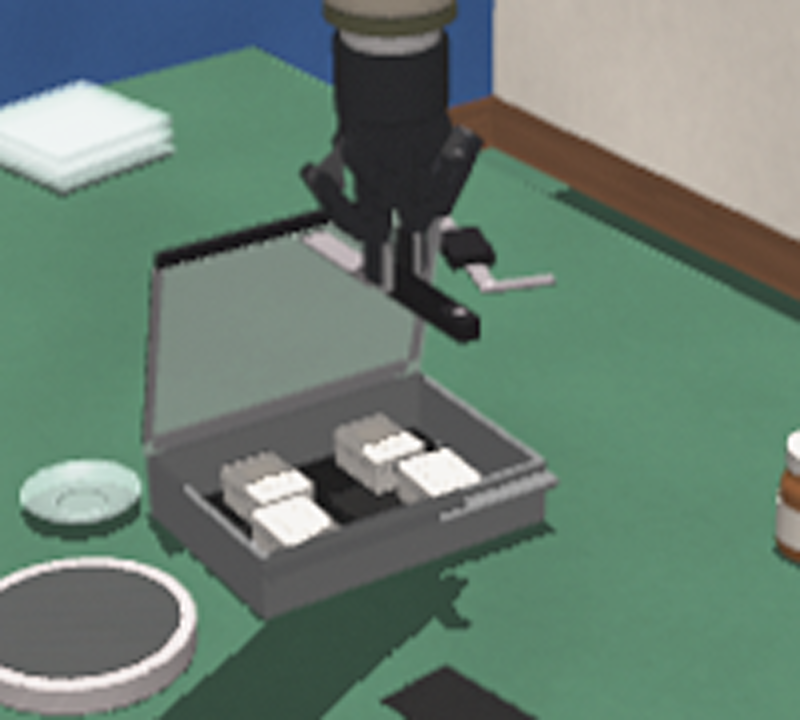

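{"name": "arm_command", "arguments": {"moves": [[[1,0,0,-0.25,0],[1,0,0,-0.25,0],[1,0,0,-0.25,0],[1,0,0,-0.25,0],[1,0,0,-0.25,0],[1,0,0,-0.25,0],[1,0,0,-0.25,0],[1,0,0,-0.25,0],[1,0,0,-0.25,0],[1,0,0,-0.25,0],[1,0,0,-0.2,0],[1,0,0,0,0]]]}}

```text
clock: 18.93
position: [0.5171, 0.274, 0.2887]
ee_rot: [-0.515, -0.485, 0.515, -0.485]
ft_force: [-0.5, -0.2, -1.1]
grip_width: 0.177
```

Run:
```python
from h import *
to([.5035,.043,.1234],np.radians(-3.5))
im=snap("side","s15"); crop(im,90,270,200,400,4,"s15d")
im=snap("wrist","w15")
```

```text
tcp [0.5171 0.274  0.2887] jaw deg -3.45 F [-0.5 -0.2 -1.1] w 0.177 t 18.9333
tool axes x,y,z world: [[-0.0, 0.0, -1.0], [0.998, -0.06, -0.0], [-0.06, -0.998, -0.0]]
delta units [6.608 0.017 9.257] dist mm [165.2   0.4 231.4]
turn about tool x (deg, down => sign flipped): 0.05
```

View pics/s15d.png

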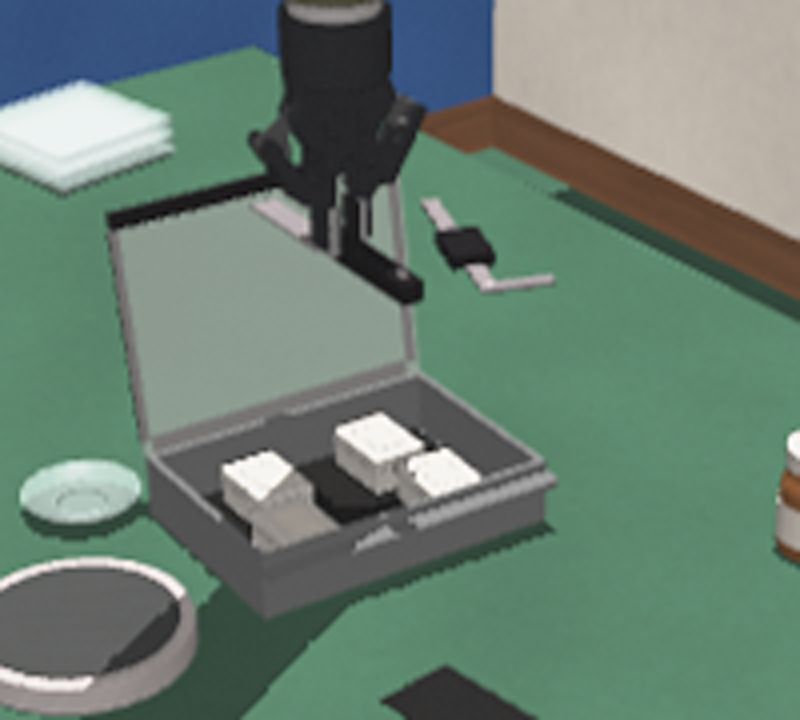

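View pics/w15.png

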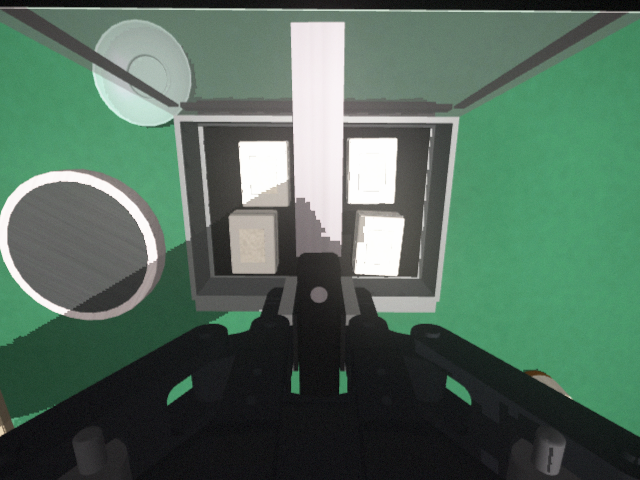

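{"name": "arm_command", "arguments": {"moves": [[[1,0,0,0.6,0],[1,0,0,1,0],[1,0,-0.3,1,0],[1,0,-0.35,1,0],[1,0,-0.35,1,0],[1,0,-0.35,1,0],[1,0,-0.35,1,0],[1,0,-0.35,1,0],[1,0.5,-0.35,1,0],[1,0.8,-0.4,1,0],[1,1,0,1,0],[1,1,0,0.4,0]]]}}

```text
clock: 20.03
position: [0.4296, -0.0013, 0.206]
ee_rot: [0.517, 0.484, -0.515, 0.483]
ft_force: [0.7, 0.1, -0.2]
grip_width: 0.174
```

{"name": "arm_command", "arguments": {"moves": [[[1,1,0,0,-4.4],[1,1,0,0,-4.35],[1,1,0,0,0],[1,0.8,0,0,0],[1,0.5,0,0,0],[1,0,0,0,0]]]}}

```text
clock: 20.53
position: [0.4287, 0.0014, 0.097]
ee_rot: [0.476, 0.523, -0.478, 0.521]
ft_force: [-1.2, 0.3, -0.5]
grip_width: 0.177
```

Run:
```python
from h import *
to([.4308,.0044,.081],np.radians(5.3))
im=snap("wrist","w16")
```

```text
tcp [0.4287 0.0014 0.097 ] jaw deg 5.16 F [-1.2  0.3 -0.5] w 0.177 t 20.5333
tool axes x,y,z world: [[-0.004, -0.001, -1.0], [0.996, 0.09, -0.004], [0.09, -0.996, 0.001]]
delta units [ 0.638  0.095 -0.113] dist mm [15.9  2.4 -2.8]
turn about tool x (deg, down => sign flipped): -0.14
```

View pics/w16.png

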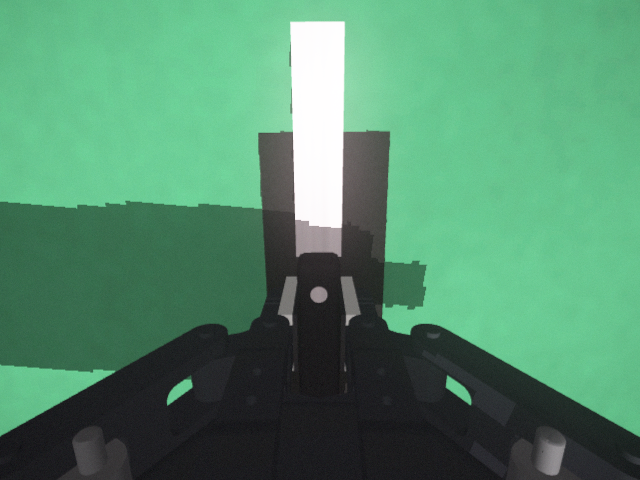

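{"name": "arm_command", "arguments": {"moves": [[[1,0,0.05,0.6,0],[1,0,0,0.6,0],[1,0.2,0,0.4,0],[1,0.2,0,0,0],[1,0.2,0,0,0],[1,0.02,0,0,0],[1,0,0,0,0],[0.6,0,0,0,0],[0.3,0,0,0,0],[0,-0.2,0,0,0],[0,-0.4,0,0,0],[0,-0.8,0,0,0]]]}}

```text
clock: 21.58
position: [0.4345, -0.0375, 0.1183]
ee_rot: [0.476, 0.523, -0.478, 0.522]
ft_force: [1.0, 0.9, -1.0]
grip_width: 0.869
```

{"name": "arm_command", "arguments": {"moves": [[[0,-1,0,-0.3,0],[0,-1,0,-0.6,0],[0,-1,0.3,-0.8,0],[0,-1,0.3,-1,0],[0,0,0.3,-1,0],[0,0,0.3,-1,0],[0,0,0.3,-1,0],[0,0,0.3,-1,0],[0,0,0.3,-1,0],[0,0,0.3,-0.8,0],[0,0,0,0,4.4],[0,0,0,0,4.4]]]}}

```text
clock: 22.58
position: [0.4759, 0.1809, 0.2194]
ee_rot: [0.516, 0.483, -0.516, 0.484]
ft_force: [0.2, -0.3, -0.3]
grip_width: 1.002
```

Run:
```python
from h import *
im=snap("side","s17")
print(manip.pinpoint("blade","side")[:1])
to([.516,.23,.25],np.radians(-3.5))
im=snap("wrist","w17")
```

```text
[{'pixel': [281.7, 344.0], 'confidence': 0.92}]
tcp [0.4759 0.1797 0.2193] jaw deg -3.68 F [0.1 0.6 0.4] w 1.0 t 22.6833
tool axes x,y,z world: [[0.001, -0.0, -1.0], [0.998, -0.064, 0.001], [-0.064, -0.998, 0.0]]
delta units [-1.226  1.473 -2.109] dist mm [-30.6  36.8 -52.7]
turn about tool x (deg, down => sign flipped): -0.18
```

View pics/s17.png

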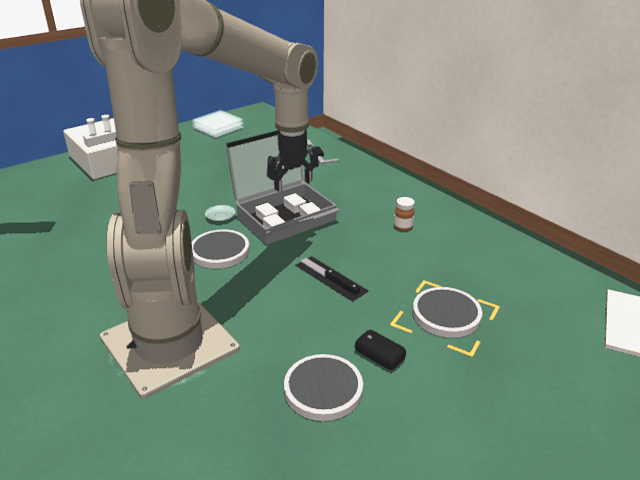

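View pics/w17.png

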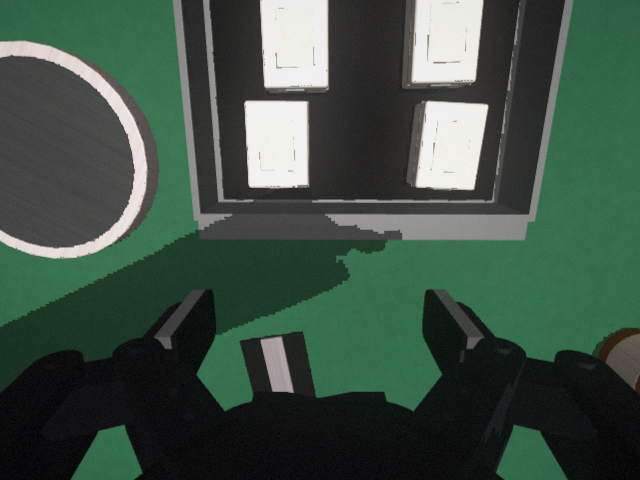

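{"name": "arm_command", "arguments": {"moves": [[[0,-0.6,0.5,-0.6,0],[0,-0.6,0.5,-0.6,0],[0,0,0.4,-0.3,0],[0,0,0,0,0]]]}}

```text
clock: 23.07
position: [0.5145, 0.2164, 0.2497]
ee_rot: [0.515, 0.485, -0.514, 0.485]
ft_force: [-1.0, -0.1, 0.2]
grip_width: 0.998
```

```bash
cat >> h.py <<'E'
def cases(z=.035,thr=200,amin=800):
    i=cinfo("wrist"); im=manip.camera("wrist"); g=im.min(2)
    m=cv2.morphologyEx((g>thr).astype(np.uint8),cv2.MORPH_CLOSE,np.ones((9,9)))
    n,l,s,c=cv2.connectedComponentsWithStats(m)
    for k in range(1,n):
        if s[k,4]<amin: continue
        h=cv2.convexHull(np.argwhere(l==k)[:,::-1].astype(np.int32))[:,0,:]
        W=np.array([at("wrist",(v,u),z,i) for u,v in h],np.float32)*1000
        r=cv2.minAreaRect(W); print("comp",s[k],"ctr",np.round(r[0],1),"size",np.round(r[1],1),"ang",round(r[2],1))
    return im
E
python3 - <<'E'
from h import *
to([.516,.23,.25],np.radians(-3.5))
im=cases(); cv2.imwrite("pics/w18.png",im[:,:,::-1])
E
```

```text
tcp [0.5145 0.2164 0.2497] jaw deg -3.38 F [-1.  -0.1  0.2] w 0.998 t 23.0667
tool axes x,y,z world: [[0.003, 0.001, -1.0], [0.998, -0.059, 0.002], [-0.059, -0.998, -0.001]]
delta units [-0.012  0.029 -0.546] dist mm [ -0.3   0.7 -13.6]
turn about tool x (deg, down => sign flipped): 0.12
comp [ 353   60   58   82 4470] ctr [567.  307.4] size [58.1 42.1] ang 87.0
comp [ 221   64   60   81 4450] ctr [467.9 310.7] size [57.7 42.2] ang 86.8
comp [   0  104  127  182 3248] ctr [304.2 240.4] size [150.1 101.8] ang 72.9
comp [ 211  157   54   61 2587] ctr [450.1 248.4] size [49.1 42.2] ang 86.3
comp [ 362  158   57   73 3432] ctr [572.1 235.3] size [57.9 42.1] ang 83.3
```

View pics/w18.png

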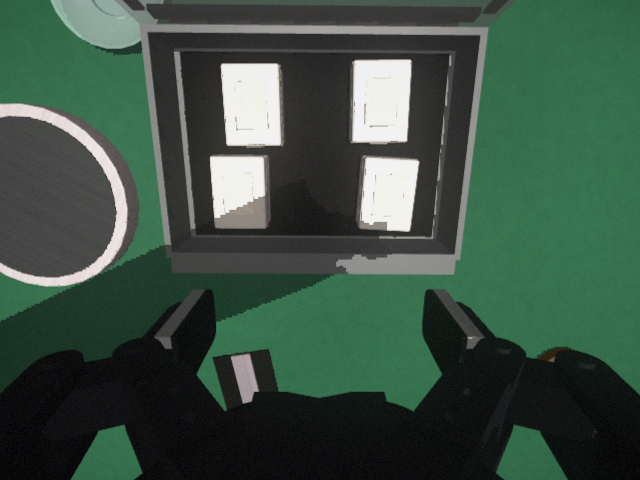

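{"name": "arm_command", "arguments": {"moves": [[[0.28,0,0.75,-0.3,0],[0.28,0,0.75,-0.3,0],[0.28,0.3,0.75,-0.29,0],[0.28,1,0,0,0],[0.28,1,0,0,0],[0.28,1,0,0,0],[0.28,1,0,0,0],[0.28,0.5,0,0,0],[0.28,0,0,0,0]]], "force": 40}}

```text
clock: 23.87
position: [0.5687, 0.2324, 0.1257]
ee_rot: [-0.514, -0.485, 0.517, -0.484]
ft_force: [-0.9, -0.7, 0.3]
grip_width: 0.719
```

Run:
```python
from h import *
to([.5721,.2353,.082],np.radians(-3.5))
im=snap("wrist","w19")
```

```text
tcp [0.5687 0.2324 0.1257] jaw deg -3.57 F [-0.9 -0.7  0.3] w 0.719 t 23.8667
tool axes x,y,z world: [[-0.005, -0.003, -1.0], [0.998, -0.062, -0.004], [-0.062, -0.998, 0.003]]
delta units [ 1.748  0.135 -0.129] dist mm [43.7  3.4 -3.2]
turn about tool x (deg, down => sign flipped): -0.07
```

View pics/w19.png

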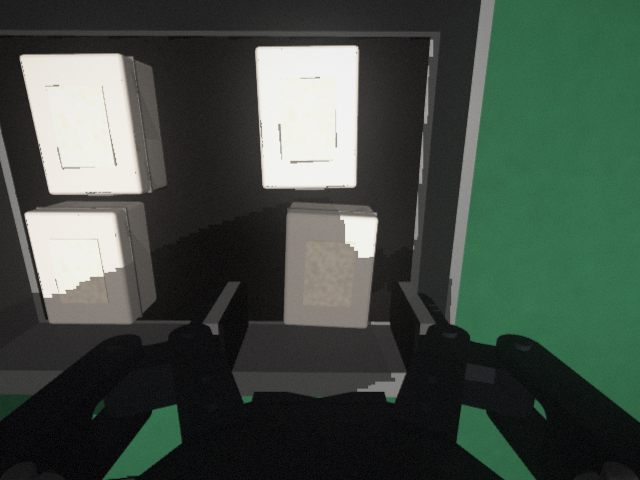

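Run:
```python
from h import *
i=cinfo("wrist")
for u,v,z in [(438,60,.05),(452,315,.05),(470,315,.05),(418,230,.005),(330,265,.035),(285,265,.035),(372,280,.035),(330,325,.035),(330,215,.035)]: print(u,v,z,np.round(at("wrist",(v,u),z,i),4))
```

```text
438 60 0.05 [0.6205 0.3262]
452 315 0.05 [0.6303 0.2166]
470 315 0.05 [0.6387 0.2161]
418 230 0.005 [0.6262 0.246 ]
330 265 0.035 [0.5748 0.2393]
285 265 0.035 [0.5526 0.2407]
372 280 0.035 [0.5954 0.23  ]
330 325 0.035 [0.573  0.2061]
330 215 0.035 [0.5762 0.2646]
```

{"name": "arm_command", "arguments": {"moves": [[[0.32,0.3,0.1,-0.12,0],[0.32,0.4,0,0,0],[0.32,0.4,0,0,0],[0.32,0.4,0,0,0],[0.32,0.2,0,0,0],[0.32,0,0,0,0]]]}}

```text
clock: 24.42
position: [0.5725, 0.2362, 0.0843]
ee_rot: [-0.515, -0.484, 0.516, -0.484]
ft_force: [-0.2, -0.0, 0.2]
grip_width: 0.673
```

{"name": "arm_command", "arguments": {"moves": [[[1,0,0,0,0],[1,0,0,0,0],[1,0,0,0,0],[1,0,0,0,0],[1,0,0,0,0],[1,0,0,0,0]]]}}

```text
clock: 24.92
position: [0.5734, 0.2366, 0.0861]
ee_rot: [0.516, 0.484, -0.515, 0.484]
ft_force: [-0.2, 0.6, 0.4]
grip_width: 0.508
```

Run:
```python
from h import *
to([.5721,.2353,.082],np.radians(-3.5))
im=snap("wrist","w20")
```

```text
tcp [0.5734 0.2366 0.0861] jaw deg -3.59 F [-0.2  0.6  0.4] w 0.508 t 24.9167
tool axes x,y,z world: [[0.0, 0.0, -1.0], [0.998, -0.063, 0.0], [-0.063, -0.998, -0.0]]
delta units [ 0.165 -0.049  0.055] dist mm [ 4.1 -1.2  1.4]
turn about tool x (deg, down => sign flipped): -0.09
```

View pics/w20.png

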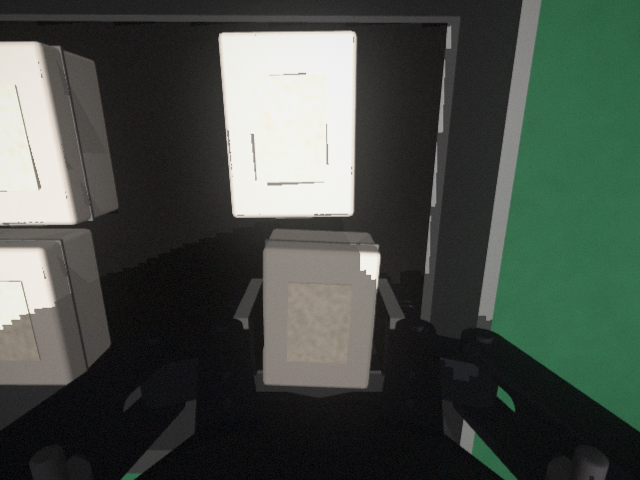

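{"name": "arm_command", "arguments": {"moves": [[[1,-0.5,0,0,0],[1,-1,0,0,0],[1,-1,0,0,0],[1,-1,0,0.4,0],[1,-0.5,0,0.8,0],[1,0,0.1,1,0],[1,0,0.1,1,0],[1,0,0.1,1,0],[1,0,0.1,1,0],[1,0,0.1,1,0],[1,0,0.1,1,0],[1,0,0.1,1,0]]], "force": 50}}

```text
clock: 25.97
position: [0.5779, 0.0295, 0.1869]
ee_rot: [0.516, 0.484, -0.515, 0.484]
ft_force: [-0.3, 0.0, -1.0]
grip_width: 0.512
```

{"name": "arm_command", "arguments": {"moves": [[[1,0,0.1,1,0],[1,0,0,1,0],[1,0,0,1,0],[1,0,0,1,0],[1,0,0,1,0],[1,0,0,1,0],[1,0,0,1,0],[1,0,0,1,0],[1,0,0,1,0],[1,0,0,1,0],[1,0,0,1,0],[1,0,0,1,0]]]}}

```text
clock: 26.97
position: [0.5615, -0.27, 0.1869]
ee_rot: [0.516, 0.484, -0.515, 0.484]
ft_force: [0.7, -0.2, -0.2]
grip_width: 0.504
```

Run:
```python
from h import *
to([.5595,-.3117,.1035],np.radians(-3.5))
im=snap("wrist","w21")
```

```text
tcp [ 0.5615 -0.27    0.1869] jaw deg -3.59 F [ 0.7 -0.2 -0.2] w 0.504 t 26.9667
tool axes x,y,z world: [[0.001, 0.0, -1.0], [0.998, -0.063, 0.001], [-0.063, -0.998, -0.0]]
delta units [3.334 0.024 1.671] dist mm [83.4  0.6 41.8]
turn about tool x (deg, down => sign flipped): -0.09
```

View pics/w21.png

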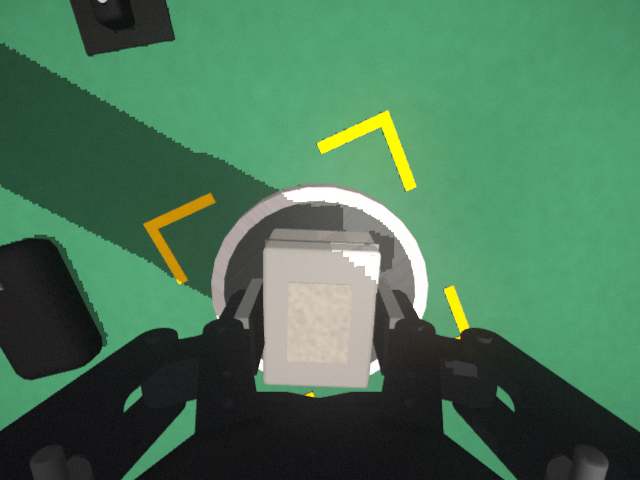

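{"name": "arm_command", "arguments": {"moves": [[[1,0.3,0,0.8,0],[1,0.6,0.02,0.6,0],[1,0.8,0,0.27,0],[1,0.8,0,0,0],[1,0.5,0,0,0],[1,0.2,0,0,0],[1,0.1,0,0,0],[1,0,0,0,0]]]}}

```text
clock: 27.68
position: [0.5599, -0.3101, 0.104]
ee_rot: [0.515, 0.484, -0.515, 0.484]
ft_force: [0.7, -0.6, -0.8]
grip_width: 0.508
```

Run:
```python
from h import *
to([.5595,-.3117,.1035],np.radians(-3.5))
im=snap("side","s22"); crop(im,230,350,380,540,5,"s22c")
```

```text
tcp [ 0.5599 -0.3101  0.104 ] jaw deg -3.56 F [ 0.7 -0.6 -0.8] w 0.508 t 27.6833
tool axes x,y,z world: [[0.0, 0.0, -1.0], [0.998, -0.062, 0.0], [-0.062, -0.998, -0.0]]
delta units [ 0.019 -0.011  0.064] dist mm [ 0.5 -0.3  1.6]
turn about tool x (deg, down => sign flipped): -0.06
```

View pics/s22c.png

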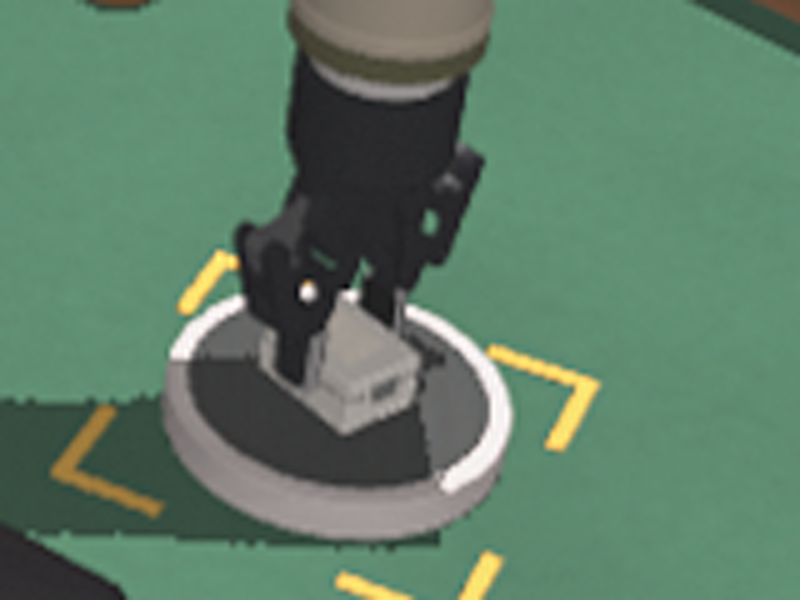

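{"name": "arm_command", "arguments": {"moves": [[[1,0.03,0,0,0],[0.3,0,0,0,0],[0.3,0,0,0,0],[0.3,0,0,0,0],[0.3,-0.3,0,0,0],[0.3,-0.7,0,0,0],[0.3,-1,0,0,0],[0.3,-1,0,0,0],[0.3,-1,0,0,0],[0.3,0,0,1,0],[0.3,0,0,1,0],[0.3,0,0,0,0]]]}}

```text
clock: 28.73
position: [0.5544, -0.3655, 0.2043]
ee_rot: [-0.516, -0.482, 0.517, -0.484]
ft_force: [-1.6, -1.4, -0.8]
grip_width: 0.701
```

Run:
```python
from h import *
to([.5595,-.3117,.1035],np.radians(-3.5))
im=cases(z=.052,thr=110); cv2.imwrite("pics/w23.png",im[:,:,::-1])
```

```text
tcp [ 0.5544 -0.3655  0.2043] jaw deg -3.87 F [-1.6 -1.4 -0.8] w 0.701 t 28.7333
tool axes x,y,z world: [[0.001, -0.004, -1.0], [0.998, -0.067, 0.001], [-0.067, -0.998, 0.004]]
delta units [ 4.023  0.053 -2.174] dist mm [100.6   1.3 -54.4]
turn about tool x (deg, down => sign flipped): -0.37
comp [  208    34   226   231 33215] ctr [ 558.4 -311.6] size [138.9 139.1] ang 86.1
```

View pics/w23.png

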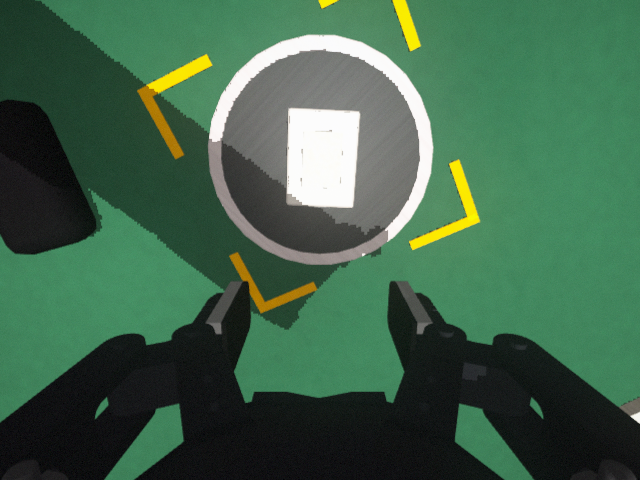

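Run:
```python
from h import *
im=cases(z=.052,thr=190)
i=cinfo("wrist")
c=np.array([at("wrist",(v,u),.052,i) for u,v in [(289,108),(359,111),(354,207),(287,205)]]); print(c.mean(0),c[0]-c[3],c[1]-c[2],c[1]-c[0])
print("plate",at("wrist",(150,321),.022,i))
print("marks",[np.round(at("wrist",(v,u),0,i),4) for u,v in [(140,90),(478,220),(262,310)]])
```

```text
comp [ 209   39  224  206 5854] ctr [ 571.6 -292.1] size [ 92.3 139.1] ang 55.5
comp [ 286  112   73  100 6467] ctr [ 559.  -311.9] size [59.1 42.9] ang 83.6
[ 0.56060363 -0.30748471] [0.00642018 0.05834858] [0.00515777 0.05803575] [ 0.04154839 -0.00438798]
plate [ 0.56030883 -0.3028533 ]
marks [array([ 0.4318, -0.2528]), array([ 0.6825, -0.3663]), array([ 0.5011, -0.4345])]
```

{"name": "arm_command", "arguments": {"moves": [[[0.3,0,-0.24,-1,0],[0.3,0,-0.24,-1,0],[0.3,0,-0.24,-1,0],[0.3,0,-0.24,-1,0],[0.3,0,-0.24,-1,0],[0.3,0,-0.24,-1,0],[0.3,0,-0.24,-1,0],[0.3,0,-0.24,-1,0],[0.3,0,-0.24,-1,0],[0.3,0,-0.24,-1,0],[0.3,0,-0.24,-1,0],[0.3,0,-0.24,-1,0]]]}}

```text
clock: 29.83
position: [0.5028, -0.0542, 0.2029]
ee_rot: [0.515, 0.485, -0.515, 0.484]
ft_force: [0.7, -0.5, -0.3]
grip_width: 0.701
```

{"name": "arm_command", "arguments": {"moves": [[[0.3,0,-0.24,-1,0],[0.3,0,-0.24,-1,0],[0.3,0,-0.24,-1,0],[0.3,0,-0.24,-1,0],[0.3,0,-0.24,-1,0],[0.3,0,-0.24,-1,0],[0.3,0,-0.24,-1,0],[0.3,0,-0.24,-1,0],[0.3,0,-0.24,-1,0],[0.3,0,-0.24,-0.7,0],[0.3,0,0,-0.3,0],[0.3,0,0,0,0]]]}}

```text
clock: 30.83
position: [0.4585, 0.199, 0.2028]
ee_rot: [0.515, 0.485, -0.514, 0.485]
ft_force: [0.4, 0.0, -0.0]
grip_width: 0.698
```

Run:
```python
from h import *
to([.4498,.244,.084],np.radians(-3.5))
im=cases(thr=140); cv2.imwrite("pics/w24.png",im[:,:,::-1])
```

```text
tcp [0.4585 0.199  0.2028] jaw deg -3.36 F [ 0.4  0.  -0. ] w 0.698 t 30.8333
tool axes x,y,z world: [[0.0, 0.001, -1.0], [0.998, -0.059, 0.0], [-0.059, -0.998, -0.001]]
delta units [ 4.754 -0.451 -1.773] dist mm [118.9 -11.3 -44.3]
turn about tool x (deg, down => sign flipped): 0.14
comp [ 227    0   15  210 1063] ctr [408.4 285.2] size [126.4   3.4] ang 86.1
comp [ 446    6   80  107 7219] ctr [566.3 306.2] size [59.9 42.9] ang 87.0
comp [ 289   10   71  107 7236] ctr [467.4 309.6] size [60.1 43. ] ang 87.0
comp [ 200   16   21  206 1305] ctr [391.6 277.7] size [126.6   4.5] ang 86.2
comp [   0   63  166  223 5809] ctr [299.1 240.9] size [150.1 110.5] ang 72.8
comp [ 270  128   66   89 4519] ctr [449.4 244. ] size [58.6 43.1] ang 86.1
```

View pics/w24.png

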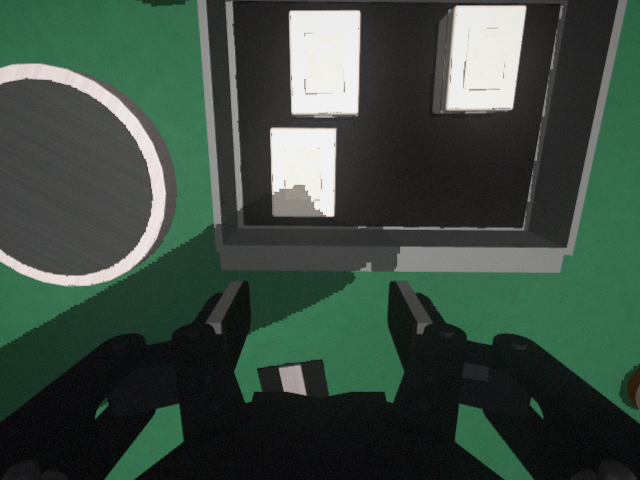

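{"name": "arm_command", "arguments": {"moves": [[[0.34,0,-0.2,-0.9,0],[0.34,0.5,-0.21,-0.87,0],[0.34,1,0,0,0],[0.34,1,0,0,0],[0.34,1,0,0,0],[0.34,0.7,0,0,0],[0.34,0.4,0,0,0],[0.34,0.1,0,0,0],[0.34,0,0,0,0]]]}}

```text
clock: 31.63
position: [0.452, 0.2407, 0.0852]
ee_rot: [-0.516, -0.484, 0.516, -0.484]
ft_force: [0.5, -0.2, 1.1]
grip_width: 0.662
```

{"name": "arm_command", "arguments": {"moves": [[[1,0,0,0,0],[1,0,0,0,0],[1,0,0,0,0],[1,0,0,0,0],[1,0,0,0,0],[1,0,0,0,0]]]}}

```text
clock: 32.13
position: [0.4525, 0.2419, 0.0865]
ee_rot: [0.516, 0.484, -0.515, 0.484]
ft_force: [0.4, -1.4, 7.4]
grip_width: 0.504
```

Run:
```python
from h import *
to([.4498,.244,.084],np.radians(-3.5))
im=snap("wrist","w25")
```

```text
tcp [0.4525 0.2419 0.0865] jaw deg -3.61 F [ 0.4 -1.4  7.4] w 0.504 t 32.1333
tool axes x,y,z world: [[0.002, 0.001, -1.0], [0.998, -0.063, 0.002], [-0.063, -0.998, -0.002]]
delta units [ 0.1   -0.113 -0.078] dist mm [ 2.5 -2.8 -2. ]
turn about tool x (deg, down => sign flipped): -0.11
```

View pics/w25.png

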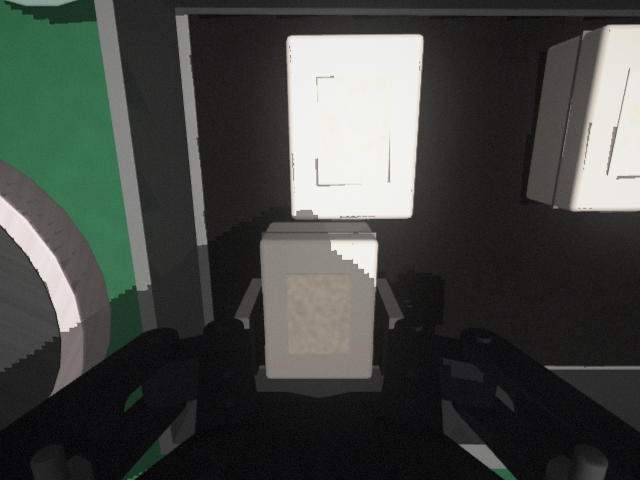

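{"name": "arm_command", "arguments": {"moves": [[[1,-0.5,0,0,0],[1,-1,0,0,0],[1,-1,0,0,0],[1,-1,0,0.4,0],[1,-0.5,0,0.8,0],[1,0,0.3,1,0],[1,0,0.3,1,0],[1,0,0.3,1,0],[1,0,0.3,1,0],[1,0,0.3,1,0],[1,0,0.3,1,0],[1,0,0.3,1,0]]]}}

```text
clock: 33.18
position: [0.4913, 0.0325, 0.1857]
ee_rot: [0.516, 0.484, -0.515, 0.484]
ft_force: [0.6, 0.2, -1.0]
grip_width: 0.502
```

{"name": "arm_command", "arguments": {"moves": [[[1,0,0.3,1,0],[1,0,0.3,1,0],[1,0,0.3,1,0],[1,0,0.3,1,0],[1,0,0.3,1,0],[1,0,0.3,1,0],[1,0,0.3,1,0],[1,0,0.3,1,0],[1,0,0.3,1,0],[1,0,0.3,1,0],[1,0,0.3,0.9,0],[1,0,0.28,0.8,0]]]}}

```text
clock: 34.18
position: [0.5623, -0.2654, 0.1855]
ee_rot: [0.516, 0.484, -0.515, 0.484]
ft_force: [0.2, 0.1, -1.0]
grip_width: 0.503
```

{"name": "arm_command", "arguments": {"moves": [[[1,0,0,0.8,0],[1,0,0,0.6,0],[1,0.3,0,0.3,0],[1,0.5,0,0.2,0],[1,0.4,0,0,0],[1,0,0,0,0]]]}}

```text
clock: 34.68
position: [0.5583, -0.3094, 0.1518]
ee_rot: [-0.515, -0.486, 0.516, -0.483]
ft_force: [-1.2, -0.0, -1.4]
grip_width: 0.502
```

Run:
```python
from h import *
to([.5597,-.3125,.1345],np.radians(-3.5))
im=snap("side","s26"); crop(im,220,340,380,540,5,"s26c")
```

```text
tcp [ 0.5583 -0.3094  0.1518] jaw deg -3.55 F [-1.2 -0.  -1.4] w 0.502 t 34.6833
tool axes x,y,z world: [[-0.004, 0.002, -1.0], [0.998, -0.062, -0.004], [-0.062, -0.998, -0.002]]
delta units [0.692 0.065 0.122] dist mm [17.3  1.6  3. ]
turn about tool x (deg, down => sign flipped): -0.05
```

View pics/s26c.png

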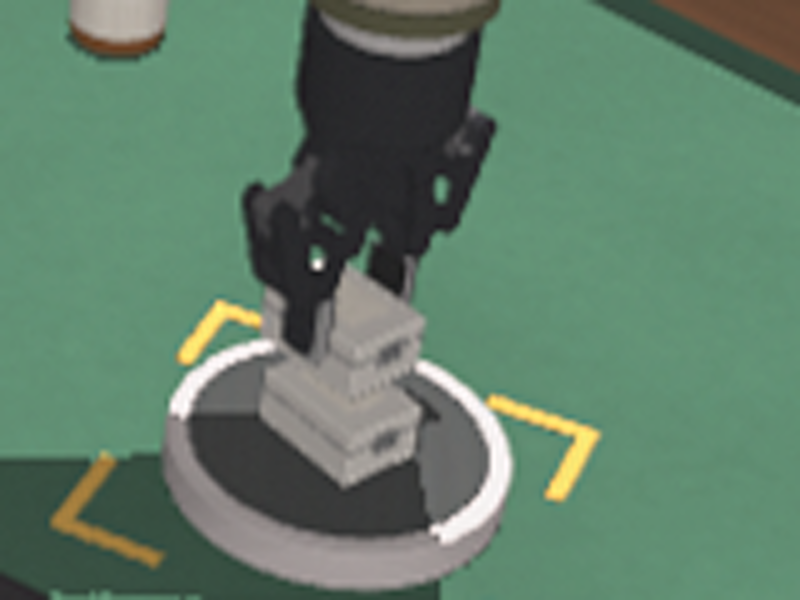

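{"name": "arm_command", "arguments": {"moves": [[[1,0.2,0.03,0.08,0],[1,0.2,0,0,0],[1,0.1,0,0,0],[1,0.1,0,0,0],[1,0.05,0,0,0],[1,0,0,0,0],[1,0,0,0,0]]]}}

```text
clock: 35.32
position: [0.5599, -0.3132, 0.139]
ee_rot: [0.515, 0.484, -0.515, 0.484]
ft_force: [0.4, -0.5, 0.1]
grip_width: 0.502
```

{"name": "arm_command", "arguments": {"moves": [[[1,0.02,0,0,0],[1,0,0,0,0]]]}}

```text
clock: 35.48
position: [0.5599, -0.3133, 0.1385]
ee_rot: [0.515, 0.484, -0.515, 0.484]
ft_force: [0.1, -0.5, -0.9]
grip_width: 0.503
```

{"name": "arm_command", "arguments": {"moves": [[[1,0.08,0,0,0],[1,0.08,0,0,0],[1,0,0,0,0],[0.3,0,0,0,0],[0.3,0,0,0,0],[0.3,0,0,0,0],[0.3,-0.2,0,0,0],[0.3,-0.5,0,0,0],[0.3,-1,0,0,0],[0.3,-1,0,0,0],[0.3,-1,0,0.5,0],[0.3,0,0,1,0]]]}}

```text
clock: 36.48
position: [0.5605, -0.3494, 0.2336]
ee_rot: [0.516, 0.483, -0.513, 0.488]
ft_force: [0.7, -0.2, 0.3]
grip_width: 0.702
```

{"name": "arm_command", "arguments": {"moves": [[[0.3,0,0,0.5,0],[0.3,0,0,0,0],[0.3,0,0,0,0]]]}}

```text
clock: 36.73
position: [0.556, -0.3637, 0.2265]
ee_rot: [-0.516, -0.484, 0.516, -0.483]
ft_force: [-0.5, 0.5, 0.2]
grip_width: 0.705
```

Run:
```python
from h import *
to([.4674,.3066,.084],np.radians(-3.5))
im=cases(z=.082,thr=190); cv2.imwrite("pics/w27.png",im[:,:,::-1])
```

```text
tcp [ 0.556  -0.3637  0.2265] jaw deg -3.71 F [-0.5  0.5  0.2] w 0.705 t 36.7333
tool axes x,y,z world: [[-0.001, 0.0, -1.0], [0.998, -0.065, -0.001], [-0.065, -0.998, -0.0]]
delta units [  5.712  -5.264 -26.525] dist mm [ 142.8 -131.6 -663.1]
turn about tool x (deg, down => sign flipped): -0.21
comp [ 217   48  205  189 4909] ctr [ 569.8 -292.7] size [ 82.4 123.2] ang 56.3
comp [ 282  111   74  100 6922] ctr [ 558.6 -310.6] size [58.4 42.9] ang 86.4
```

View pics/w27.png

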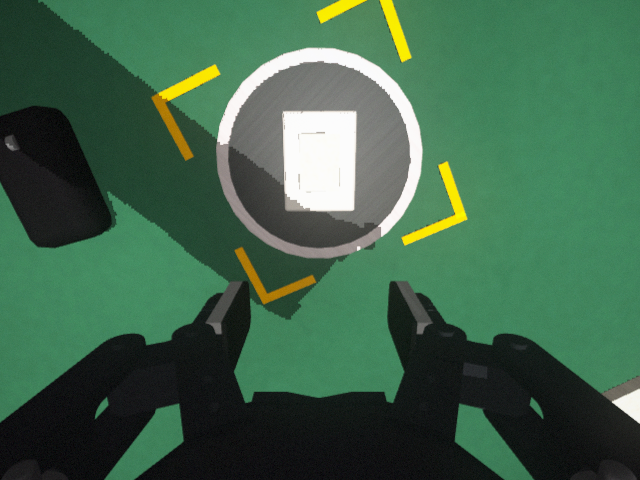

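{"name": "arm_command", "arguments": {"moves": [[[0.3,0,-0.2,-1,0],[0.3,0,-0.2,-1,0],[0.3,0,-0.2,-1,0],[0.3,0,-0.2,-1,0],[0.3,0,-0.2,-1,0],[0.3,0,-0.2,-1,0],[0.3,0,-0.2,-1,0],[0.3,0,-0.2,-1,0],[0.3,0,-0.2,-1,0],[0.3,0,-0.2,-1,0],[0.3,0,-0.2,-1,0],[0.3,0,-0.2,-1,0]]]}}

```text
clock: 37.78
position: [0.5149, -0.0575, 0.2265]
ee_rot: [-0.515, -0.485, 0.515, -0.484]
ft_force: [0.4, -0.8, 0.1]
grip_width: 0.699
```

{"name": "arm_command", "arguments": {"moves": [[[0.3,0,-0.2,-1,0],[0.3,0,-0.2,-1,0],[0.3,0,-0.2,-1,0],[0.3,0,-0.2,-1,0],[0.3,0,-0.2,-1,0],[0.3,0,-0.2,-1,0],[0.3,0,-0.2,-1,0],[0.3,0,-0.2,-1,0],[0.3,0,-0.2,-1,0],[0.3,0,-0.2,-0.8,0],[0.3,0,-0.2,-0.6,0],[0.3,0,0,0,0]]]}}

```text
clock: 38.78
position: [0.4749, 0.2075, 0.2263]
ee_rot: [-0.514, -0.486, 0.514, -0.485]
ft_force: [-0.3, 0.6, 0.1]
grip_width: 0.702
```

Run:
```python
from h import *
to([.4674,.3056,.084],np.radians(-3.5))
im=cases(); cv2.imwrite("pics/w28.png",im[:,:,::-1])
im=snap("side","s28"); crop(im,90,270,200,400,4,"s28c")
```

```text
tcp [0.4749 0.2075 0.2263] jaw deg -3.21 F [-0.3  0.6  0.1] w 0.702 t 38.7833
tool axes x,y,z world: [[-0.002, 0.001, -1.0], [0.998, -0.056, -0.002], [-0.056, -0.998, -0.0]]
delta units [ 5.695 -0.509 -3.899] dist mm [142.4 -12.7 -97.5]
turn about tool x (deg, down => sign flipped): 0.29
comp [ 412   35   69   91 5574] ctr [566.7 307.3] size [57.5 42.5] ang 86.9
comp [ 270   39   63   91 5608] ctr [467.6 310.3] size [57.8 42.6] ang 86.8
comp [   0   84  160  200 4687] ctr [295.6 242.4] size [149.8 117.8] ang 72.9
```

View pics/s28c.png

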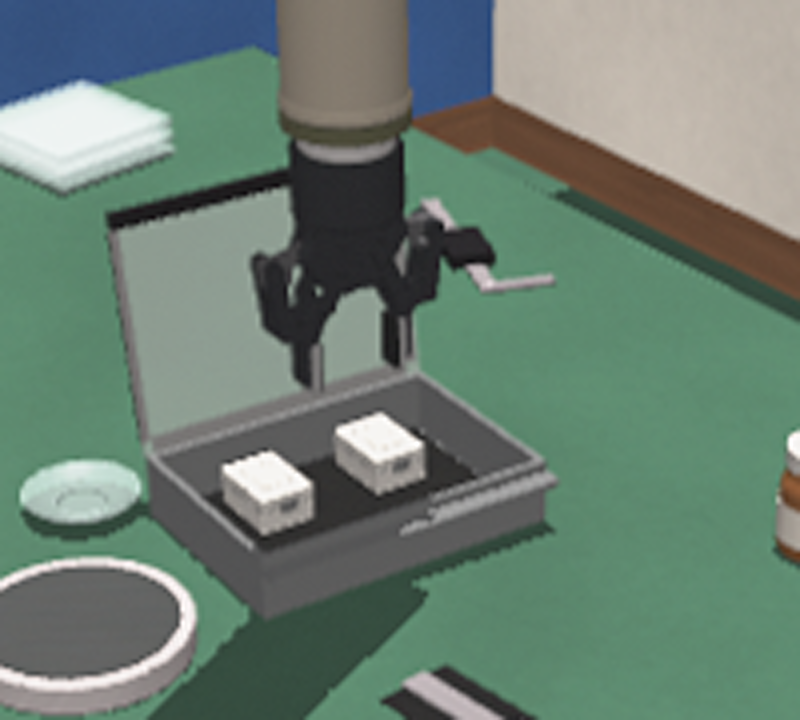

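{"name": "arm_command", "arguments": {"moves": [[[0.34,0.3,-0.15,-0.9,0],[0.34,0.5,-0.15,-1,0],[0.34,0.5,-0.17,-1,0],[0.34,0.5,0,-0.7,0],[0.34,0.5,0,-0.3,0],[0.34,0.7,0,0,0],[0.34,0.7,0,0,0],[0.34,0.6,0,0,0],[0.34,0.5,0,0,0],[0.34,0.4,0,0,0],[0.34,0.3,0,0,0],[0.34,0,0,0,0]]]}}

```text
clock: 39.88
position: [0.4711, 0.3002, 0.0881]
ee_rot: [-0.515, -0.484, 0.516, -0.484]
ft_force: [0.1, 0.1, 0.3]
grip_width: 0.661
```

Run:
```python
from h import *
to([.4685,.3056,.084],np.radians(-3.5))
im=snap("wrist","w29")
```

```text
tcp [0.4711 0.3002 0.0881] jaw deg -3.62 F [0.1 0.1 0.3] w 0.661 t 39.8833
tool axes x,y,z world: [[-0.001, -0.001, -1.0], [0.998, -0.063, -0.001], [-0.063, -0.998, 0.001]]
delta units [ 0.163 -0.115 -0.211] dist mm [ 4.1 -2.9 -5.3]
turn about tool x (deg, down => sign flipped): -0.12
```

View pics/w29.png

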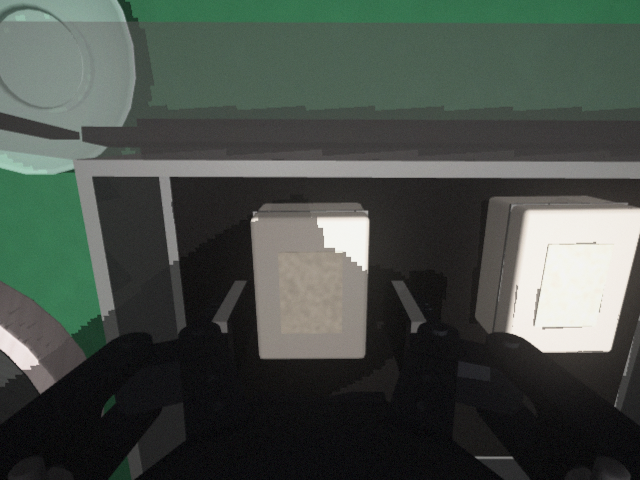

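{"name": "arm_command", "arguments": {"moves": [[[0.34,0.1,-0.1,-0.15,0],[0.34,0,0,-0.13,0],[0.34,0,0,0,0],[1,0,0,0,0],[1,0,0,0,0],[1,0,0,0,0],[1,0,0,0,0],[1,0,0,0,0],[1,0,0,0,0]]]}}

```text
clock: 40.68
position: [0.4697, 0.3086, 0.0876]
ee_rot: [0.516, 0.484, -0.515, 0.484]
ft_force: [-1.0, 0.4, 5.4]
grip_width: 0.498
```

Run:
```python
from h import *
to([.5597,-.3125,.1645],np.radians(-3.5))
im=snap("wrist","w30")
```

```text
tcp [0.4697 0.3086 0.0876] jaw deg -3.59 F [-1.   0.4  5.4] w 0.498 t 40.6833
tool axes x,y,z world: [[0.001, 0.001, -1.0], [0.998, -0.063, 0.001], [-0.063, -0.998, -0.001]]
delta units [-3.102  5.15  24.565] dist mm [-77.6 128.7 614.1]
turn about tool x (deg, down => sign flipped): -0.09
```

View pics/w30.png

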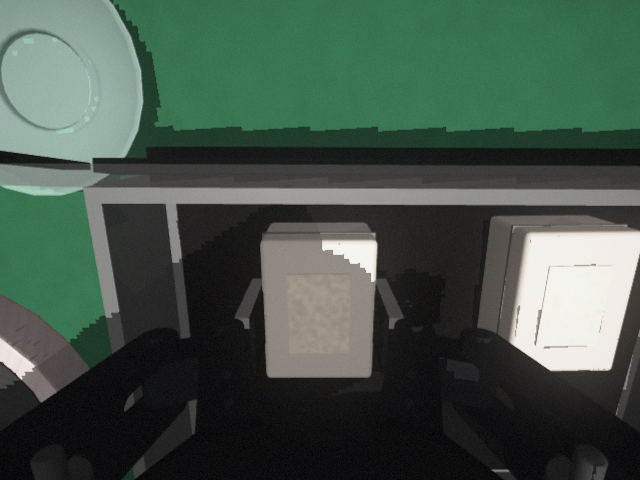

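{"name": "arm_command", "arguments": {"moves": [[[1,-0.5,0,0,0],[1,-1,0,0,0],[1,-1,0,0,0],[1,-1,0,0.5,0],[1,-1,0.2,1,0],[1,0,0.25,1,0],[1,0,0.25,1,0],[1,0,0.25,1,0],[1,0,0.25,1,0],[1,0,0.25,1,0],[1,0,0.25,1,0],[1,0,0.25,1,0]]]}}

```text
clock: 41.73
position: [0.5046, 0.0914, 0.2]
ee_rot: [0.516, 0.484, -0.515, 0.484]
ft_force: [0.3, -0.3, -2.0]
grip_width: 0.502
```

{"name": "arm_command", "arguments": {"moves": [[[1,0,0.25,1,0],[1,0,0.25,1,0],[1,0,0.25,1,0],[1,0,0.25,1,0],[1,0,0.25,1,0],[1,0,0.25,1,0],[1,0,0.25,1,0],[1,0,0.25,1,0],[1,0,0.25,1,0],[1,0,0.25,1,0],[1,0,0.25,1,0],[1,0,0.25,1,0]]]}}

```text
clock: 42.73
position: [0.5606, -0.2124, 0.2]
ee_rot: [0.516, 0.484, -0.515, 0.484]
ft_force: [-0.3, 0.0, 0.6]
grip_width: 0.508
```

{"name": "arm_command", "arguments": {"moves": [[[1,0,0.2,1,0],[1,0,0,1,0],[1,0,0,0.8,0],[1,0,0,0.6,0],[1,0,0,0.3,0],[1,0,0,0,0],[1,0,0,0,0],[1,0,0,0,0]]]}}

```text
clock: 43.4
position: [0.5604, -0.3022, 0.1994]
ee_rot: [0.515, 0.485, -0.515, 0.484]
ft_force: [-0.5, 0.2, -0.4]
grip_width: 0.501
```

Run:
```python
from h import *
to([.5597,-.3125,.1655],np.radians(-3.5))
```

```text
tcp [ 0.5604 -0.3022  0.1994] jaw deg -3.5 F [-0.5  0.2 -0.4] w 0.501 t 43.4
tool axes x,y,z world: [[0.0, 0.001, -1.0], [0.998, -0.061, -0.0], [-0.061, -0.998, -0.001]]
delta units [ 1.355 -0.003  0.414] dist mm [33.9 -0.1 10.3]
turn about tool x (deg, down => sign flipped): 0.0
```

{"name": "arm_command", "arguments": {"moves": [[[1,0,0,0.25,0],[1,0.2,0,0.16,0],[1,0.35,0,0,0],[1,0.35,0,0,0],[1,0.2,0,0,0],[1,0.1,0,0,0],[1,0,0,0,0],[1,0,0,0,0]]]}}

```text
clock: 44.07
position: [0.5593, -0.3139, 0.1693]
ee_rot: [-0.515, -0.484, 0.515, -0.484]
ft_force: [0.2, -0.6, -2.1]
grip_width: 0.504
```

Run:
```python
from h import *
to([.5597,-.3125,.1655],np.radians(-3.5))
im=snap("side","s31"); crop(im,210,330,380,540,5,"s31c")
```

```text
tcp [ 0.5593 -0.3139  0.1693] jaw deg -3.58 F [ 0.2 -0.6 -2.1] w 0.504 t 44.0667
tool axes x,y,z world: [[-0.0, 0.0, -1.0], [0.998, -0.062, -0.0], [-0.062, -0.998, -0.0]]
delta units [ 0.15   0.012 -0.056] dist mm [ 3.8  0.3 -1.4]
turn about tool x (deg, down => sign flipped): -0.08
```

View pics/s31c.png

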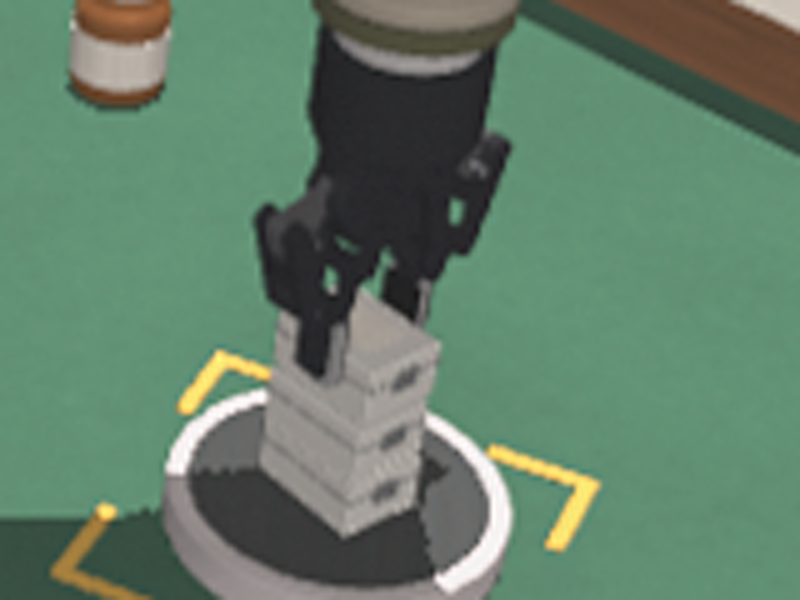

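Run:
```python
from h import *
a=np.radians(86.4); b=np.array([np.cos(a),np.sin(a)]); n=np.array([b[1],-b[0]])
c=np.array([.559,-.311])
for s,t in ((-1,1),(-1,-1)):
  for z in (.022,.052,.082,.116):
    r,cc=proj("side",np.r_[c+.030*s*b+.022*t*n,z]); print(s,t,z,round((cc-380)*5),round((r-210)*5))
```

```text
-1 1 0.022 413 505
-1 1 0.052 422 455
-1 1 0.082 431 404
-1 1 0.116 441 344
-1 -1 0.022 346 541
-1 -1 0.052 354 490
-1 -1 0.082 362 438
-1 -1 0.116 371 378
```

{"name": "arm_command", "arguments": {"moves": [[[1,0.07,0,0,0],[1,0.07,0,0,0],[1,0,0,0,0],[0.3,0,0,0,0],[0.3,0,0,0,0],[0.3,0,0,0,0],[0.3,-0.2,0,0,0],[0.3,-0.5,0,0,0],[0.3,-1,0,0,0],[0.3,-1,0,0,0],[0.3,-0.5,0,0.5,0],[0.3,0,0,1,0]]]}}

```text
clock: 45.12
position: [0.5595, -0.3497, 0.2509]
ee_rot: [0.516, 0.484, -0.513, 0.487]
ft_force: [0.8, -0.3, -0.1]
grip_width: 0.703
```

{"name": "arm_command", "arguments": {"moves": [[[0.3,0,0,0.5,0],[0.3,0,0,0,0],[0.3,0,0,0,0]]]}}

```text
clock: 45.37
position: [0.5556, -0.3645, 0.2458]
ee_rot: [-0.516, -0.484, 0.516, -0.483]
ft_force: [0.5, 0.4, -1.0]
grip_width: 0.7
```

Run:
```python
from h import *
to([.5685,.3037,.084],np.radians(-3.5))
im=cases(z=.112,thr=190); cv2.imwrite("pics/w32.png",im[:,:,::-1])
```

```text
tcp [ 0.5556 -0.3645  0.2458] jaw deg -3.7 F [ 0.5  0.4 -1. ] w 0.7 t 45.3667
tool axes x,y,z world: [[-0.001, 0.0, -1.0], [0.998, -0.065, -0.001], [-0.065, -0.998, -0.0]]
delta units [  6.474  -1.206 -26.705] dist mm [ 161.9  -30.2 -667.6]
turn about tool x (deg, down => sign flipped): -0.2
comp [ 223   53  193  178 4366] ctr [ 567.9 -294. ] size [ 75.  109.3] ang 56.9
comp [ 281  110   77  105 7521] ctr [ 558.3 -311.7] size [58.5 42.8] ang 86.6
comp [ 595  367   45   56 1300] ctr [ 754.9 -485.7] size [29.4 46.8] ang 10.2
```

View pics/w32.png

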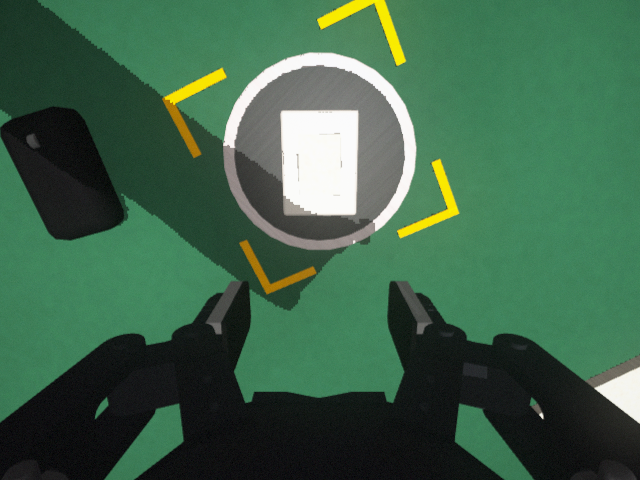

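{"name": "arm_command", "arguments": {"moves": [[[0.32,0,-0.05,-1,0],[0.32,0,-0.05,-1,0],[0.32,0,-0.05,-1,0],[0.32,0,-0.05,-1,0],[0.32,0,-0.05,-1,0],[0.32,0,-0.05,-1,0],[0.32,0,-0.05,-1,0],[0.32,0,-0.05,-1,0],[0.32,0,-0.05,-1,0],[0.32,0,-0.05,-1,0],[0.32,0,-0.05,-1,0],[0.32,0,-0.05,-1,0]]]}}

```text
clock: 46.42
position: [0.5596, -0.061, 0.2458]
ee_rot: [0.515, 0.485, -0.515, 0.484]
ft_force: [0.4, -0.0, -0.4]
grip_width: 0.683
```

{"name": "arm_command", "arguments": {"moves": [[[0.32,0,-0.05,-1,0],[0.32,0,-0.05,-1,0],[0.32,0,-0.05,-1,0],[0.32,0,-0.05,-1,0],[0.32,0,-0.05,-1,0],[0.32,0,-0.05,-1,0],[0.32,0,-0.05,-1,0],[0.32,0,-0.05,-1,0],[0.32,0.4,-0.05,-1,0],[0.32,0.5,-0.05,-1,0],[0.32,0.5,0,-0.6,0],[0.32,0.5,0,-0.4,0]]]}}

```text
clock: 47.42
position: [0.5638, 0.2147, 0.1972]
ee_rot: [-0.515, -0.485, 0.515, -0.485]
ft_force: [-0.1, -0.5, -0.0]
grip_width: 0.677
```

{"name": "arm_command", "arguments": {"moves": [[[0.32,0.5,0,-0.4,0],[0.32,0.5,0,-0.3,0],[0.32,0.5,0,0,0],[0.32,0,0,0,0],[0.32,0,0,0,0]]]}}

```text
clock: 47.83
position: [0.5658, 0.2277, 0.1602]
ee_rot: [-0.515, -0.484, 0.516, -0.484]
ft_force: [0.3, 0.4, -0.6]
grip_width: 0.683
```

Run:
```python
from h import *
to([.566,.304,.086],np.radians(-3.5))
im=snap("wrist","w33")
```

```text
tcp [0.5658 0.2277 0.1602] jaw deg -3.68 F [ 0.3  0.4 -0.6] w 0.683 t 47.8333
tool axes x,y,z world: [[-0.001, -0.001, -1.0], [0.998, -0.064, -0.001], [-0.064, -0.998, 0.001]]
delta units [ 2.963 -0.185 -3.05 ] dist mm [ 74.1  -4.6 -76.2]
turn about tool x (deg, down => sign flipped): -0.18
```

View pics/w33.png

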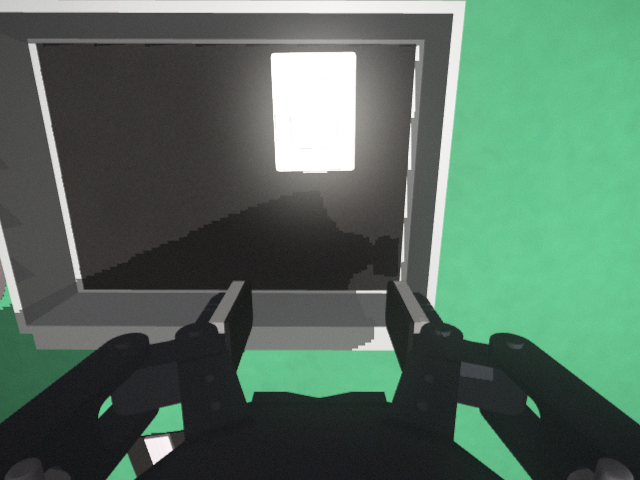

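{"name": "arm_command", "arguments": {"moves": [[[0.32,0,-0.1,-0.8,0],[0.32,0.2,-0.08,-0.8,0],[0.32,0.2,0,-0.8,0],[0.32,0.2,0,-0.5,0],[0.32,0.2,0,-0.3,0],[0.32,0.5,0,0,0],[0.32,0.5,0,0,0],[0.32,0.5,0,0,0],[0.32,0.4,0,0,0],[0.32,0.2,0,0,0],[0.32,0,0,0,0],[0.32,0,0,0,0]]]}}

```text
clock: 48.88
position: [0.5665, 0.3089, 0.0883]
ee_rot: [-0.515, -0.484, 0.516, -0.484]
ft_force: [0.9, 0.5, 0.3]
grip_width: 0.676
```

Run:
```python
from h import *
to([.566,.305,.086],np.radians(-3.5))
im=snap("wrist","w34")
```

```text
tcp [0.5665 0.3089 0.0883] jaw deg -3.62 F [0.9 0.5 0.3] w 0.676 t 48.8833
tool axes x,y,z world: [[-0.0, -0.0, -1.0], [0.998, -0.063, -0.0], [-0.063, -0.998, 0.0]]
delta units [ 0.091 -0.009  0.156] dist mm [ 2.3 -0.2  3.9]
turn about tool x (deg, down => sign flipped): -0.12
```

View pics/w34.png

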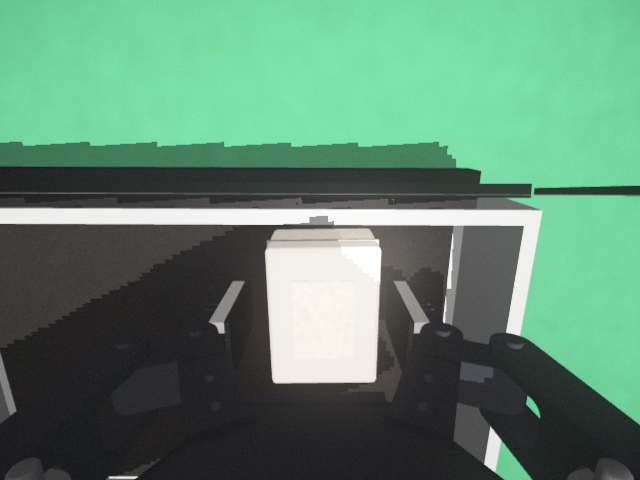

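{"name": "arm_command", "arguments": {"moves": [[[1,0,0,0,0],[1,0,0,0,0],[1,0,0,0,0],[1,0,0,0,0],[1,0,0,0,0],[1,0,0,0,0],[1,-0.5,0,0,0],[1,-1,0,0,0],[1,-1,0,0,0],[1,-1,0,0.3,0],[1,-1,0,0.7,0],[1,-1,0,1,0]]]}}

```text
clock: 49.93
position: [0.5624, 0.2609, 0.2275]
ee_rot: [0.515, 0.485, -0.514, 0.485]
ft_force: [-0.2, 0.5, 0.2]
grip_width: 0.503
```

Run:
```python
from h import *
to([.5597,-.3125,.1965],np.radians(-3.5))
im=snap("wrist","w35")
```

```text
tcp [0.5624 0.2609 0.2275] jaw deg -3.4 F [-0.2  0.5  0.2] w 0.503 t 49.9333
tool axes x,y,z world: [[-0.0, 0.001, -1.0], [0.998, -0.059, -0.0], [-0.059, -0.998, -0.001]]
delta units [ 1.221  1.251 22.905] dist mm [ 30.5  31.3 572.6]
turn about tool x (deg, down => sign flipped): 0.1
```

View pics/w35.png

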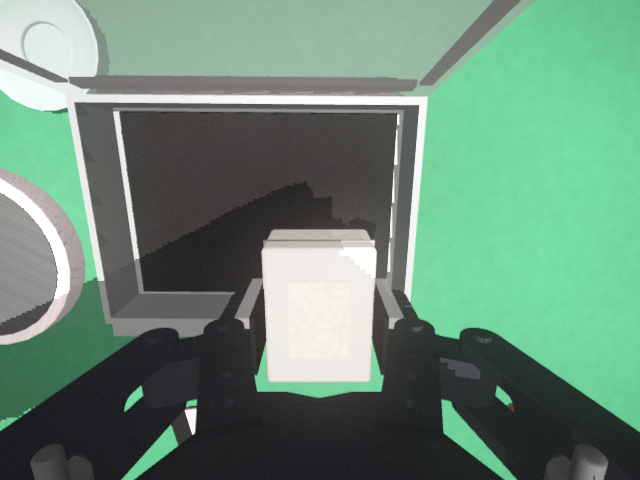

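{"name": "arm_command", "arguments": {"moves": [[[1,0,0.05,1,0],[1,0,0.05,1,0],[1,0,0.05,1,0],[1,0,0.05,1,0],[1,0,0.05,1,0],[1,0,0.05,1,0],[1,0,0.05,1,0],[1,0,0.05,1,0],[1,0,0.05,1,0],[1,0,0.05,1,0],[1,0,0.05,1,0],[1,0,0.05,1,0]]]}}

```text
clock: 50.98
position: [0.5591, -0.0422, 0.2264]
ee_rot: [0.516, 0.484, -0.515, 0.484]
ft_force: [-0.0, -0.6, -1.5]
grip_width: 0.504
```

{"name": "arm_command", "arguments": {"moves": [[[1,0,0.05,1,0],[1,0,0.05,1,0],[1,0,0.05,1,0],[1,0,0.05,1,0],[1,0,0.05,1,0],[1,0,0.05,1,0],[1,0,0.05,1,0],[1,0,0.05,1,0],[1,0,0.05,0.8,0],[1,0,0.05,0.6,0],[1,0,0.05,0.3,0],[1,0,0,0,0]]]}}

```text
clock: 51.98
position: [0.5574, -0.2855, 0.2262]
ee_rot: [-0.516, -0.483, 0.516, -0.484]
ft_force: [-0.2, -0.6, -1.1]
grip_width: 0.499
```

{"name": "arm_command", "arguments": {"moves": [[[1,0,0,0,0],[1,0,0,0,0]]]}}

```text
clock: 52.15
position: [0.5584, -0.2824, 0.2259]
ee_rot: [0.515, 0.485, -0.515, 0.484]
ft_force: [-0.0, -0.8, -1.1]
grip_width: 0.505
```

Run:
```python
from h import *
to([.5597,-.3125,.1965],np.radians(-3.5))
```

```text
tcp [ 0.5584 -0.2824  0.2259] jaw deg -3.5 F [-0.  -0.8 -1.1] w 0.505 t 52.15
tool axes x,y,z world: [[0.0, 0.001, -1.0], [0.998, -0.061, 0.0], [-0.061, -0.998, -0.001]]
delta units [1.173 0.127 1.201] dist mm [29.3  3.2 30. ]
turn about tool x (deg, down => sign flipped): -0.0
```

{"name": "arm_command", "arguments": {"moves": [[[1,0,0.06,0.4,0],[1,0,0.06,0.4,0],[1,0,0,0.3,0],[1,0.2,0,0.1,0],[1,0.3,0,0,0],[1,0.2,0,0,0],[1,0.2,0,0,0],[1,0.1,0,0,0],[1,0,0,0,0],[1,0,0,0,0]]]}}

```text
clock: 52.98
position: [0.5592, -0.3137, 0.2008]
ee_rot: [0.515, 0.484, -0.515, 0.484]
ft_force: [-0.0, -0.1, -0.6]
grip_width: 0.502
```

Run:
```python
from h import *
to([.5597,-.3125,.1965],np.radians(-3.5))
im=snap("side","s36"); crop(im,200,320,380,540,5,"s36c")
a=np.radians(86.4); b=np.array([np.cos(a),np.sin(a)]); n=np.array([b[1],-b[0]])
c=np.array([.559,-.311])
for s,t in ((-1,1),(-1,-1)):
  for z in (.112,.115,.142,.146):
    r,cc=proj("side",np.r_[c+.030*s*b+.022*t*n,z]); print(s,t,z,round((cc-380)*5),round((r-200)*5))
```

```text
tcp [ 0.5592 -0.3137  0.2008] jaw deg -3.57 F [-0.  -0.1 -0.6] w 0.502 t 52.9833
tool axes x,y,z world: [[-0.0, 0.0, -1.0], [0.998, -0.062, -0.0], [-0.062, -0.998, -0.0]]
delta units [ 0.171  0.019 -0.048] dist mm [ 4.3  0.5 -1.2]
turn about tool x (deg, down => sign flipped): -0.07
-1 1 0.112 440 401
-1 1 0.115 441 396
-1 1 0.142 450 347
-1 1 0.146 451 340
-1 -1 0.112 370 435
-1 -1 0.115 371 430
-1 -1 0.142 379 381
-1 -1 0.146 380 373
```

View pics/s36c.png

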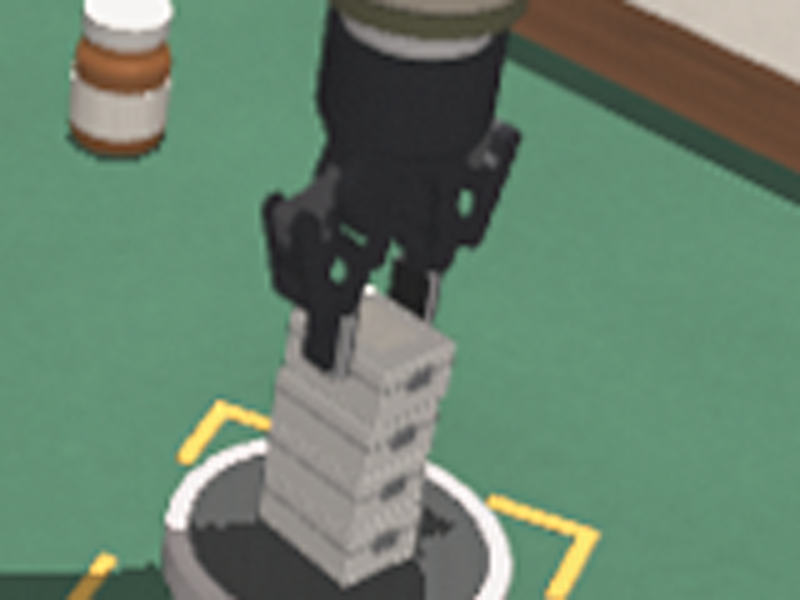

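{"name": "arm_command", "arguments": {"moves": [[[1,0.06,0,-0.04,0],[1,0.04,0,0,0],[1,0,0,0,0]]]}}

```text
clock: 53.28
position: [0.5592, -0.3128, 0.1983]
ee_rot: [0.515, 0.484, -0.515, 0.484]
ft_force: [-0.5, -0.3, -1.7]
grip_width: 0.5
```

{"name": "arm_command", "arguments": {"moves": [[[1,0.05,0,0,0],[1,0,0,0,0]]]}}

```text
clock: 53.45
position: [0.5591, -0.3129, 0.197]
ee_rot: [0.515, 0.484, -0.515, 0.484]
ft_force: [-0.8, -0.3, -1.4]
grip_width: 0.501
```

{"name": "arm_command", "arguments": {"moves": [[[1,0.03,0,0,0],[1,0,0,0,0],[0.3,0,0,0,0],[0.3,0,0,0,0],[0.3,0,0,0,0],[0.3,-0.2,0,0,0],[0.3,-0.5,0,0,0],[0.3,-1,0,0,0],[0.3,-1,0,0,0],[0.3,-0.5,0,0.5,0],[0.3,0,0,1,0],[0.3,0,0,0.5,0]]]}}

```text
clock: 54.45
position: [0.5556, -0.3652, 0.2788]
ee_rot: [0.516, 0.483, -0.516, 0.485]
ft_force: [-0.3, -1.1, 0.3]
grip_width: 0.698
```

{"name": "arm_command", "arguments": {"moves": [[[0.3,0,0,0,0],[0.3,0,0,0,0],[0.3,0,0,0,0]]]}}

```text
clock: 54.7
position: [0.5561, -0.3621, 0.276]
ee_rot: [0.515, 0.485, -0.515, 0.484]
ft_force: [0.5, 0.6, 0.2]
grip_width: 0.702
```

Run:
```python
from h import *
to([.514,.46,.3],np.radians(-3.5))
im=cases(z=.142,thr=190); cv2.imwrite("pics/w37.png",im[:,:,::-1])
im=snap("side","s37"); crop(im,200,350,340,540,4,"s37c")
```

```text
tcp [ 0.5561 -0.3621  0.276 ] jaw deg -3.58 F [0.5 0.6 0.2] w 0.702 t 54.7
tool axes x,y,z world: [[-0.001, 0.001, -1.0], [0.998, -0.062, -0.001], [-0.062, -0.998, -0.001]]
delta units [ -0.929  -3.735 -32.715] dist mm [ -23.2  -93.4 -817.9]
turn about tool x (deg, down => sign flipped): -0.08
comp [ 232   65  175  162 3538] ctr [ 567.3 -293.6] size [68.7 99.4] ang 56.1
comp [ 281  118   77  106 7146] ctr [ 558.2 -313.9] size [59.8 42.8] ang 86.5
comp [ 574  340   66   80 2797] ctr [ 747.1 -472.1] size [42.8 65.4] ang 10.3
```

View pics/w37.png

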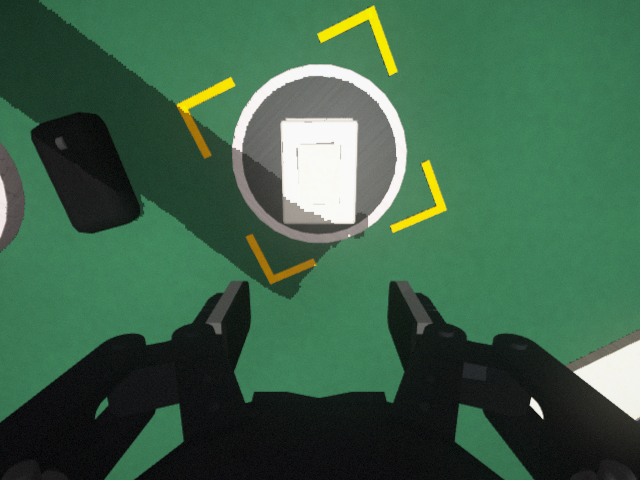

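View pics/s37c.png

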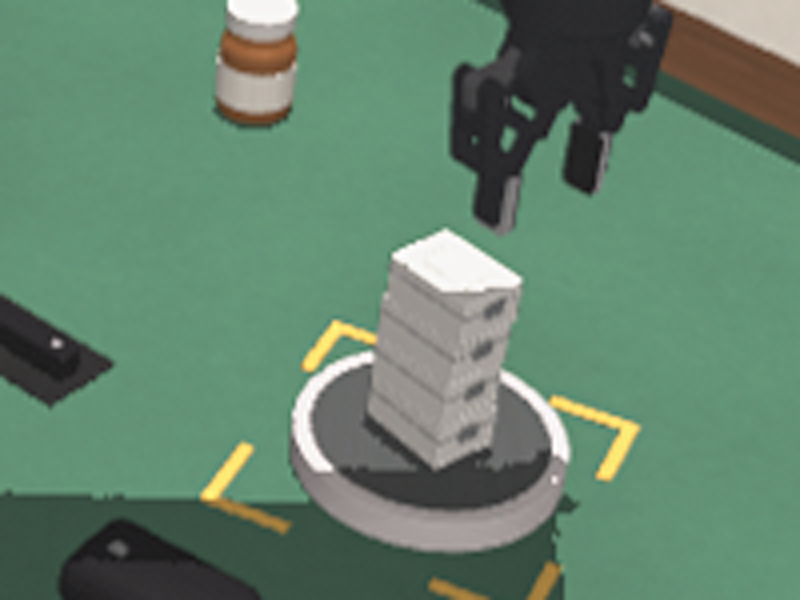

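{"name": "arm_command", "arguments": {"moves": [[[1,-0.9,0,-0.5,0],[1,-0.9,-0.1,-1,0],[1,-0.8,-0.1,-1,0],[1,0,-0.11,-1,0],[1,0,-0.11,-1,0],[1,0,-0.11,-1,0],[1,0,-0.11,-1,0],[1,0,-0.11,-1,0],[1,0,-0.11,-1,0],[1,0,-0.11,-1,0],[1,0,-0.11,-1,0],[1,0,-0.11,-1,0]]]}}

```text
clock: 55.8
position: [0.5439, -0.072, 0.3414]
ee_rot: [0.515, 0.485, -0.515, 0.484]
ft_force: [0.6, 0.7, -0.2]
grip_width: -0.003
```

{"name": "arm_command", "arguments": {"moves": [[[1,0,-0.11,-1,0],[1,0,-0.11,-1,0],[1,0,-0.11,-1,0],[1,0,-0.11,-1,0],[1,0,-0.11,-1,0],[1,0,-0.11,-1,0],[1,0,-0.11,-1,0],[1,0,-0.11,-1,0],[1,0,-0.11,-1,0],[1,0,-0.11,-1,0],[1,0,-0.11,-1,0],[1,0,-0.11,-1,0]]]}}

```text
clock: 56.8
position: [0.5294, 0.2293, 0.3414]
ee_rot: [0.515, 0.485, -0.515, 0.484]
ft_force: [0.1, -0.0, 0.0]
grip_width: 0.001
```

Run:
```python
from h import *
to([.516,.45,.34],np.radians(-3.5))
```

```text
tcp [0.5294 0.2293 0.3414] jaw deg -3.52 F [ 0.1 -0.   0. ] w 0.001 t 56.8
tool axes x,y,z world: [[-0.0, 0.0, -1.0], [0.998, -0.061, -0.0], [-0.061, -0.998, -0.0]]
delta units [ 0.06  -1.077 -8.779] dist mm [   1.5  -26.9 -219.5]
turn about tool x (deg, down => sign flipped): -0.02
```

{"name": "arm_command", "arguments": {"moves": [[[1,0,-0.12,-1,0],[1,0,-0.12,-1,0],[1,0,-0.12,-1,0],[1,0,-0.12,-1,0],[1,0,-0.12,-1,0],[1,0,-0.12,-1,0],[1,0,-0.12,-1,0],[1,0,-0.12,-1,0],[1,0,-0.12,-0.6,0],[1,0,0,-0.3,0],[1,0,0,0,0]]]}}

```text
clock: 57.72
position: [0.5159, 0.4532, 0.3407]
ee_rot: [-0.514, -0.485, 0.515, -0.485]
ft_force: [-0.1, 0.4, 0.4]
grip_width: 0.0
```

Run:
```python
from h import *
to([.516,.45,.272],np.radians(-3.5))
im=snap("side","s38"); crop(im,40,240,180,400,3.6,"s38c")
im=snap("wrist","w38")
```

```text
tcp [0.5159 0.4532 0.3407] jaw deg -3.41 F [-0.1  0.4  0.4] w 0.0 t 57.7167
tool axes x,y,z world: [[-0.001, -0.0, -1.0], [0.998, -0.06, -0.001], [-0.06, -0.998, 0.0]]
delta units [2.748 0.014 0.126] dist mm [68.7  0.3  3.2]
turn about tool x (deg, down => sign flipped): 0.09
```

View pics/s38c.png

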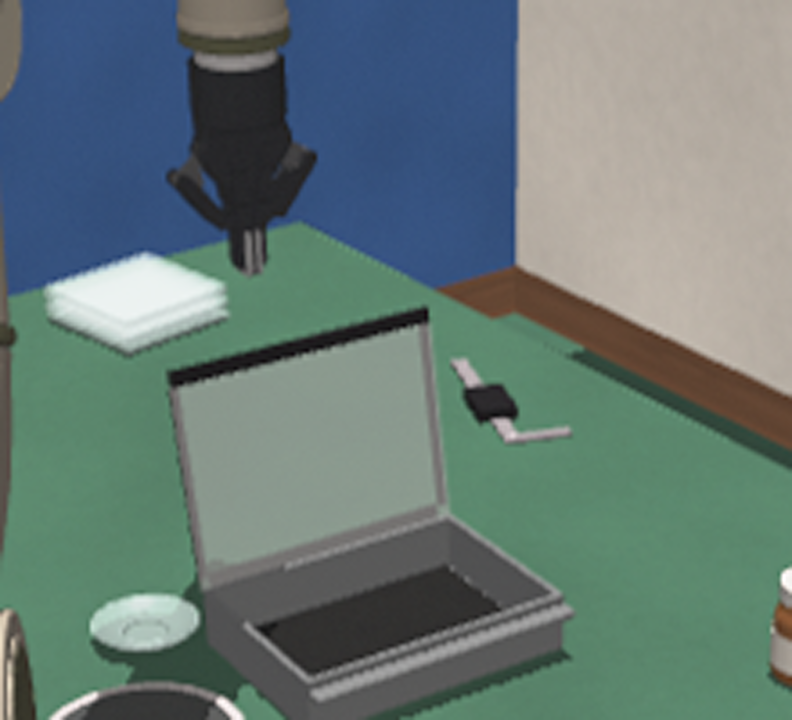

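{"name": "arm_command", "arguments": {"moves": [[[1,0.7,0,0,0],[1,0.8,0,0,0],[1,0.7,0,0,0],[1,0.55,0,0.2,0],[1,0,0,0.4,0],[1,0,0,0.4,0],[1,0,0,0.4,0],[1,0,0,0.3,0],[1,0,0,0.3,0],[1,0,0,0.3,0],[1,0,0,0.3,0],[1,0,0,0.3,0]]]}}

```text
clock: 58.82
position: [0.5126, 0.3784, 0.2731]
ee_rot: [0.516, 0.484, -0.515, 0.484]
ft_force: [0.5, 0.9, 0.8]
grip_width: 0.002
```

Run:
```python
from h import *
to([.516,.317,.2646],np.radians(-3.5))
im=snap("side","s39"); crop(im,60,240,200,400,4,"s39c")
```

```text
tcp [0.5126 0.3784 0.2731] jaw deg -3.57 F [0.5 0.9 0.8] w 0.002 t 58.8167
tool axes x,y,z world: [[0.0, 0.001, -1.0], [0.998, -0.062, 0.0], [-0.062, -0.998, -0.001]]
delta units [0.337 0.29  2.442] dist mm [ 8.4  7.3 61. ]
turn about tool x (deg, down => sign flipped): -0.07
```

View pics/s39c.png

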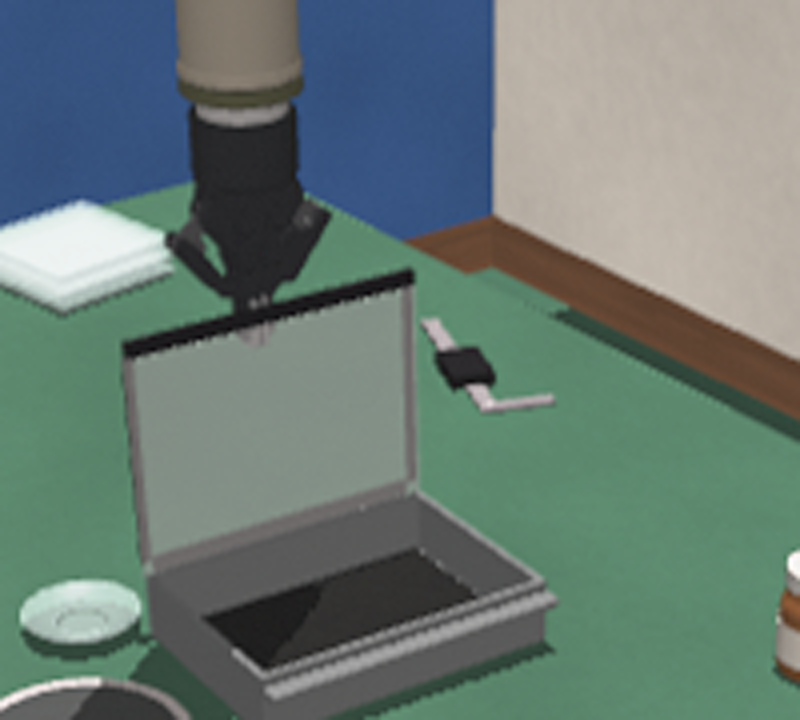

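{"name": "arm_command", "arguments": {"moves": [[[1,0,0.05,0.3,0],[1,0,0.05,0.3,0],[1,0.03,0.05,0.3,0],[1,0.05,0.05,0.3,0],[1,0.06,0.05,0.3,0],[1,0.06,0,0.3,0],[1,0.07,0,0.3,0],[1,0.07,0,0.34,0],[1,0.15,0,0.3,0],[1,0.15,0,0.3,0],[1,0.15,0,0.3,0],[1,0.17,0,0.3,0]]]}}

```text
clock: 59.87
position: [0.5131, 0.2868, 0.2483]
ee_rot: [0.516, 0.484, -0.515, 0.484]
ft_force: [0.7, 0.6, 0.6]
grip_width: 0.003
```

{"name": "arm_command", "arguments": {"moves": [[[1,0.18,0,0.28,0],[1,0.2,0,0.28,0],[1,0.22,0,0.3,0],[1,0.25,0,0.22,0],[1,0.25,0,0.2,0],[1,0.25,0,0.2,0],[1,0.28,0,0.18,0],[1,0.28,0,0.18,0],[1,0.3,0,0.15,0],[1,0.3,0,0.15,0],[1,0.26,0,0.12,0]]]}}

```text
clock: 60.78
position: [0.5095, 0.2308, 0.1785]
ee_rot: [-0.515, -0.484, 0.516, -0.484]
ft_force: [0.8, 0.8, 0.7]
grip_width: -0.003
```

Run:
```python
from h import *
to([.514,.2165,.130],np.radians(-3.5))
im=snap("side","s40"); crop(im,90,270,200,400,4,"s40c")
```

```text
tcp [0.5095 0.2308 0.1785] jaw deg -3.6 F [0.8 0.8 0.7] w -0.003 t 60.7833
tool axes x,y,z world: [[-0.0, -0.0, -1.0], [0.998, -0.063, -0.0], [-0.063, -0.998, 0.0]]
delta units [1.939 0.215 0.56 ] dist mm [48.5  5.4 14. ]
turn about tool x (deg, down => sign flipped): -0.1
```

View pics/s40c.png

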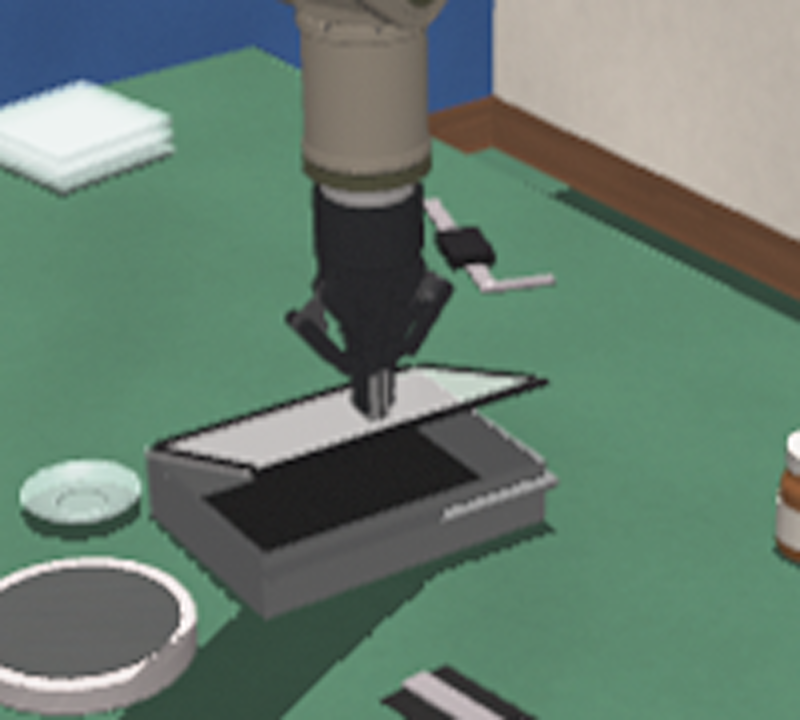

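{"name": "arm_command", "arguments": {"moves": [[[1,0.25,0,0.15,0],[1,0.25,0,0.15,0],[1,0.25,0,0.15,0],[1,0.25,0,0.15,0],[1,0.25,0,0.1,0],[1,0.25,0,0.1,0],[1,0.2,0,0,0],[1,0.15,0,0,0],[1,0.1,0,0,0],[1,0,0,0,0]]]}}

```text
clock: 61.67
position: [0.5081, 0.2113, 0.1301]
ee_rot: [-0.515, -0.484, 0.516, -0.484]
ft_force: [-0.2, 0.4, 0.4]
grip_width: 0.002
```

Run:
```python
from h import *
to([.514,.2165,.130],np.radians(-3.5))
im=snap("side","s41"); crop(im,90,270,200,400,4,"s41c")
```

```text
tcp [0.5081 0.2113 0.1301] jaw deg -3.58 F [-0.2  0.4  0.4] w 0.002 t 61.6667
tool axes x,y,z world: [[-0.001, -0.0, -1.0], [0.998, -0.062, -0.001], [-0.062, -0.998, 0.0]]
delta units [ 0.004  0.221 -0.222] dist mm [ 0.1  5.5 -5.5]
turn about tool x (deg, down => sign flipped): -0.08
```

View pics/s41c.png

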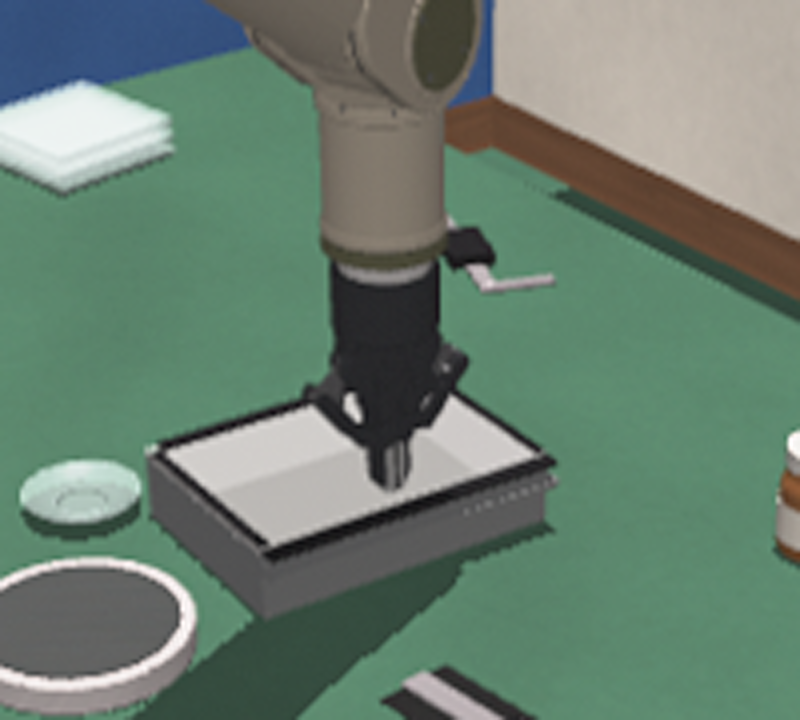

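Nearly shut. I'll press down until the force rises.

{"name": "arm_command", "arguments": {"moves": [[[1,0.1,0,0,0],[1,0.05,0,0,0],[1,0,0,0,0]]]}}

```text
clock: 61.97
position: [0.5086, 0.2115, 0.1277]
ee_rot: [0.516, 0.484, -0.515, 0.484]
ft_force: [-1.6, -1.0, 6.0]
grip_width: -0.002
```

{"name": "arm_command", "arguments": {"moves": [[[1,0.05,0,0,0],[1,0.05,0,0,0],[1,0,0,0,0]]]}}

```text
clock: 62.22
position: [0.5089, 0.2115, 0.1272]
ee_rot: [0.516, 0.484, -0.515, 0.484]
ft_force: [-12.1, -5.5, 31.6]
grip_width: 0.003
```

{"name": "arm_command", "arguments": {"moves": [[[1,-0.2,0,0,0],[1,-0.5,0,0,0],[1,-1,0,0,0],[1,-1,0,0,0],[1,-1,0,0,0],[1,-1,0,0,0],[1,-1,0,-1,0],[1,-1,0,-1,0],[1,0,-0.5,-1,0],[1,0,-0.5,-1,0],[1,0,-0.5,-1,0],[1,0,-0.5,-1,0]]]}}

```text
clock: 63.22
position: [0.4672, 0.3652, 0.2927]
ee_rot: [0.516, 0.484, -0.515, 0.484]
ft_force: [0.0, -0.3, -0.2]
grip_width: 0.0
```

{"name": "arm_command", "arguments": {"moves": [[[1,0,-0.8,-1,0],[1,0,-0.8,-1,0],[1,0,-0.8,-1,0],[1,0,-0.8,-1,0],[1,0,-0.8,-1,0],[1,0,-0.8,-1,0],[1,0,-0.8,-1,0],[1,0,-0.8,-1,0],[1,0,-0.8,-0.5,0],[1,0,0,0,0],[1,0,0,0,0],[1,0,0,0,0]]]}}

```text
clock: 64.22
position: [0.3021, 0.587, 0.2923]
ee_rot: [0.516, 0.484, -0.515, 0.484]
ft_force: [0.9, 0.3, 0.4]
grip_width: 0.001
```

Run:
```python
from h import *
to([.5,.5,.3])
im=snap("side","s42"); 
for q,z in (("blade",.002),("blade_tip",.0035),("mouse",0),("jar",0),("dish",0),("cover_lip",.05),("mat",0)):
    for d in manip.pinpoint(q,"side")[:1]: print(q,round(d['confidence'],2),d['pixel'],np.round(at("side",d['pixel'],z),4))
im=snap("top","t42"); 
for q,z in (("blade",.002),("blade_tip",.0035),("mouse",0),("jar",0),("dish",0),("cover_lip",.05),("mat",0)):
    for d in manip.pinpoint(q,"top")[:1]: print("top",q,round(d['confidence'],2),d['pixel'],np.round(at("top",d['pixel'],z),4))
```

```text
tcp [0.3021 0.587  0.2923] jaw deg -3.62 F [0.9 0.3 0.4] w 0.001 t 64.2167
tool axes x,y,z world: [[0.001, -0.0, -1.0], [0.998, -0.063, 0.001], [-0.063, -0.998, 0.0]]
delta units [-0.3    8.118  2.972] dist mm [ -7.5 203.   74.3]
blade 0.77 [283.4, 341.9] [ 0.4415 -0.0685]
blade_tip 0.94 [261.8, 305.3] [0.4237 0.0621]
mouse 0.78 [354.7, 377.2] [ 0.341  -0.3091]
jar 0.89 [224.6, 403.7] [0.7683 0.0394]
dish 0.82 [219.1, 221.8] [0.3618 0.3941]
cover_lip 0.91 [220.1, 302.9] [0.5008 0.1754]
mat 0.68 [275.5, 330.8] [ 0.442  -0.0232]
top blade 0.76 [263.9, 362.7] [ 0.4471 -0.0728]
top blade_tip 0.86 [270.1, 312.2] [0.4306 0.0626]
top mouse 0.59 [267.9, 363.5] [ 0.4365 -0.0749]
top jar 0.73 [149.1, 318.3] [0.7663 0.0457]
top dish 0.74 [296.9, 185.3] [0.3601 0.4014]
top cover_lip 0.79 [239.6, 268.8] [0.5068 0.175 ]
top mat 0.76 [270.8, 347.3] [ 0.4288 -0.0314]
```

View pics/s42.png

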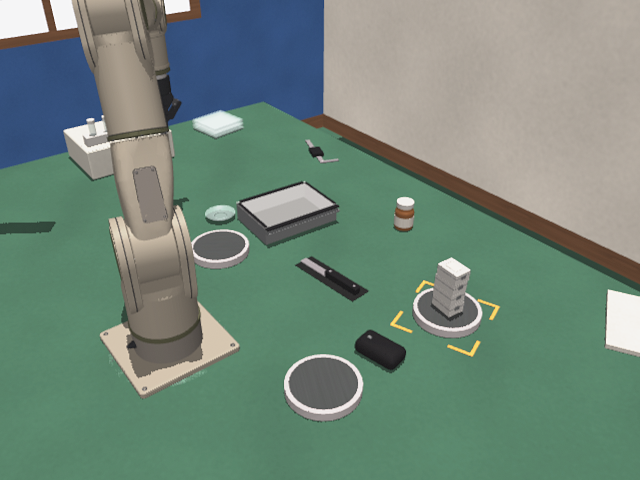

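View pics/t42.png

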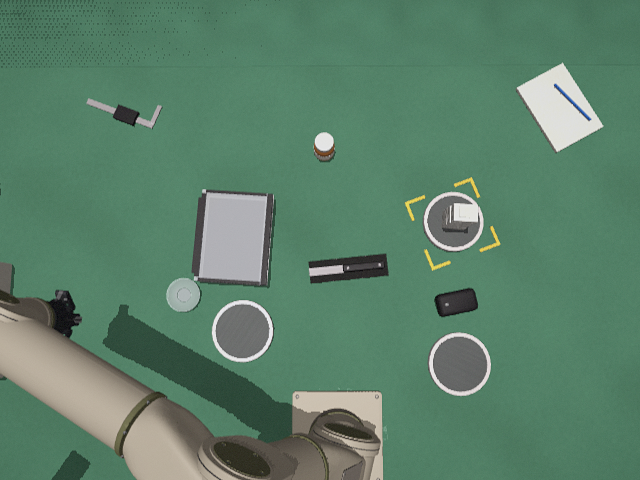

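Run:
```python
from h import *
im=plate("top",(453,221),36)
im=plate("side",(447,311),40)
a=cv2.imread("pics/s42.png")[:,:,::-1]; b=cv2.imread("pics/s1.png")[:,:,::-1]
c=np.hstack([x[175:245,230:345] for x in (b,a)]); cv2.imwrite("pics/cmp.png",cv2.resize(c[:,:,::-1],None,fx=3.4,fy=3.4,interpolation=2))
```

```text
plate top [ 0.5603 -0.3144] r 0.07889549231698367
plate side [ 0.5884 -0.2988] r 0.0992089593155058
```

View pics/cmp.png

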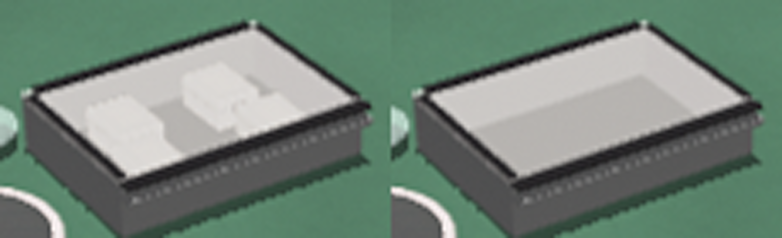

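```bash
python3 -c "
from workcell import manip
print(manip.hand_in())"
```

```text
the job is handed in; nothing more can be done
None
```

The job is handed in, and as far as my last pictures show everything is in place. `hand_in()` reports no verdict.

- **Plate:** I pushed the plate that started farthest from the base onto the spot. The last top view puts it at (0.560, −0.314), about 3 mm from the marks' centre at (0.558, −0.316).
- **Blade:** It was knocked off its mat during the push. I picked it up off the bench, levered the cover to past upright with it, and laid it back along the mat. It still lies on the mat in the last top view.
- **Cases:** All four stand in one upright column. Their tops, measured after each placing, lie within about 3–4 mm and 3° of one another. They are within a few millimetres of the plate's centre.
- **Cover:** I shut it with closed fingers and pressed until the contact was hard, at about 32 N. In the side view it looks the same as at the start.
- **Mouse, jar and dish:** All three look unmoved. The network positions agree with the start to about 1–2 cm, which is its usual scatter.

Two of the last readings failed. A side-view circle fit of the plate was spoiled by the white cases and gave a wrong radius. The network also reported the blade as the "mouse" in the last top view. I discarded both.

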